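Put the microphone-stand tubes away on their clip rail

TASK

Put all the microphone-stand extension tubes away on the clip rail in order of length: every tube that is there goes into its own clip, the shortest at the short end of the stepped board and the longest at the long end (the clip of a missing tube stays empty), clicked fully home. One tube is still locked in the quick coupler: pull back the sprung collar so that it pops loose, then draw it out, without forcing it. Leave the other things on the desk where they are.

Things in the scene. Friction and masses are not known exactly. Their poses are not given: they have to be found in the camera images.
- tube1: Stand tube 1 of 5 (shortest), 136 mm over all, 100 g or so. Origin: middle of its bare 20 mm round shaft, 60 mm long; own x runs along the tube. At +x a square end block 30 x 30 x 26 mm; at -x a 30 x 30 x 10 mm flange, then a steel plug 16 mm thick, 40 mm long with a narrow waist. Lying, axis 15 mm up. Starts on the mat, or is absent.
- clip1 (a point): Clip for tube 1, at the short end: the point, 50 mm above the table, where the axis of a seated shaft lies; axes as the rail's. A seated tube lies along this x, either way round, anywhere along its bare shaft. A shaft merely resting on the lips has its axis 7 mm higher.
- tube2: Stand tube 2 of 5, 150 mm over all, 112 g or so. Origin: middle of its bare 20 mm round shaft, 74 mm long; own x runs along the tube. At +x a square end block 30 x 30 x 26 mm; at -x a 30 x 30 x 10 mm flange, then a steel plug 16 mm thick, 40 mm long with a narrow waist. Lying, axis 15 mm up. Starts on the mat, or is absent.
- clip2 (a point): Clip for tube 2, in the row: the point, 50 mm above the table, where the axis of a seated shaft lies; axes as the rail's. A seated tube lies along this x, either way round, anywhere along its bare shaft. A shaft merely resting on the lips has its axis 7 mm higher.
- tube3: Stand tube 3 of 5, 164 mm over all, 124 g or so. Origin: middle of its bare 20 mm round shaft, 88 mm long; own x runs along the tube. At +x a square end block 30 x 30 x 26 mm; at -x a 30 x 30 x 10 mm flange, then a steel plug 16 mm thick, 40 mm long with a narrow waist. Lying, axis 15 mm up. Starts locked in the coupler, flange on its mouth.
- clip3 (a point): Clip for tube 3, in the row: the point, 50 mm above the table, where the axis of a seated shaft lies; axes as the rail's. A seated tube lies along this x, either way round, anywhere along its bare shaft. A shaft merely resting on the lips has its axis 7 mm higher.
- tube4: Stand tube 4 of 5, 178 mm over all, 136 g or so. Origin: middle of its bare 20 mm round shaft, 102 mm long; own x runs along the tube. At +x a square end block 30 x 30 x 26 mm; at -x a 30 x 30 x 10 mm flange, then a steel plug 16 mm thick, 40 mm long with a narrow waist. Lying, axis 15 mm up. Starts on the mat, or is absent.
- clip4 (a point): Clip for tube 4, in the row: the point, 50 mm above the table, where the axis of a seated shaft lies; axes as the rail's. A seated tube lies along this x, either way round, anywhere along its bare shaft. A shaft merely resting on the lips has its axis 7 mm higher.
- tube5: Stand tube 5 of 5 (longest), 192 mm over all, 148 g or so. Origin: middle of its bare 20 mm round shaft, 116 mm long; own x runs along the tube. At +x a square end block 30 x 30 x 26 mm; at -x a 30 x 30 x 10 mm flange, then a steel plug 16 mm thick, 40 mm long with a narrow waist. Lying, axis 15 mm up. Starts on the mat, or is absent.
- clip5 (a point): Clip for tube 5, at the long end: the point, 50 mm above the table, where the axis of a seated shaft lies; axes as the rail's. A seated tube lies along this x, either way round, anywhere along its bare shaft. A shaft merely resting on the lips has its axis 7 mm higher.
- rail: Fixed bar 20 mm wide (x), 290 mm long (y), top 34 mm up; 5 equal clips 58 mm apart, clip1 at y -116 to clip5 at +116 mm. Origin on the table below its middle. Stepped 8 mm board below, each step as long (x) as its tube. A clip: 16 mm long, two sprung jaws 34 mm over all; a shaft pressed down with 10 to 20 N clicks in. Lips stay 1 mm below a seated shaft's top, so it can be pressed home from above.
- coupler: Quick coupler, fixed to the table: base plate 130 x 70 x 12 mm, rear block 50 mm wide and 98 mm high (x -44 to -14 mm), and a level nose with a sprung collar around it. Origin under it on the table, z up; own +x is the way the mouth faces and the tube is drawn out.
- coupler_mouth (a point): Centre of the coupler's mouth, 75 mm above the table, 50 mm ahead of the coupler's origin; axes as the coupler's. The bore behind it is 17.5 mm wide and 48 mm deep. A freed tube is pushed 14 mm out and stays, loose and nearly level, with 26 mm of its plug in the bore; draw it straight out.
- collar_grip (a point): Middle of the collar, on the bore's axis, moving with it: 23 mm behind the mouth when home. A sleeve 40 mm in diameter, 36 mm long (x), with a 50 mm rim 4 mm thick at each end (28 mm between the rims): pinch it across from above, or hook a rim.
- collar (a joint): How far the sprung collar is pulled back from the mouth (to the coupler's -x): 0 home, 0.014 m fully back. Spring 3 N at home, 7 N fully back; returns when let go. Beyond about 0.011 the catches let go and an ejector pushes the tube 14 mm out.
- mat: Thin grey mat fixed to the table, 270 x 230 mm, 3 mm thick, on which the loose tubes lie at the start. Origin under its centre.
- tape: Roll of black tape lying flat, 70 mm diameter, 24 mm high. Origin under its centre. Bystander: leave it where it is.
- mouse: Computer mouse 105 x 60 x 34 mm. Bystander: leave it where it is.
- glue: Bottle of glue, 42 mm diameter, 130 mm high, standing. Bystander: leave it where it is.
- driver: Screwdriver 200 mm long, lying. Bystander: leave it where it is.
- mug: White mug, 80 mm diameter, 90 mm high. Bystander: leave it where it is.
Things that resemble listed ones, but are neither listed nor needed, are in the scene too. What is shaped like the tube3 but orange is not meant. What is shaped like the coupler but yellow is not meant.

How it is judged:
By the outcome, as a careful person would: the job done as asked, in the order asked, and still so for the second after the job is handed in, with the robot touching nothing.
Of tube1, tube2, tube4, tube5 only 3 to 4 are there at a start; the rules pass over those that are not, and their reading is None.
At some moment in a run one of tube1, tube2, tube4, tube5 may be knocked a few centimetres aside while the robot is not near it.
Once in a run the grip may slacken for a moment while it holds something.
It also fails if it takes over 210 s, if anything falls off the work surface, if the arm or the gripper's body presses on something with over 40 N, if the wrist force passes 120 N, or if a joint passes its speed limit or range.

ROBOT

A 7-joint arm with a two-finger parallel gripper is mounted at the origin on the work surface. World frame = base frame: x ahead of the robot, y to its left, z up, the work surface at z = 0. Lengths are in mm, angles in rad, forces in N, time in s.
With the tool pointing down it reaches from about 425 to 975 mm from the base axis. Payload 16.7 kg.
Tool frame: the origin (TCP) lies on the centre line of the jaws, within the pads' length; the fingertips stand 14 mm ahead of it and the grasp point (between the pads) lies 5 mm behind it (env.tcp_to_tips is the distance from the TCP to the fingertips, in mm); z points along the fingers, y is the line along which they close (so a half turn about z gives the same grasp; the last joint's range is limited). The gripper opens to 85 mm and grips with 20 to 120 N. Pads are 22 mm wide; open, the fingers measure 114 mm over their backs; the gripper's body (76 mm by 85 mm) begins 54 mm behind the grasp point. The pads swing forward as they close: fully open they stand 13 mm farther back than shut.
Start: joints at [1.036, 0.426, 0.074, 1.606, -0.034, 1.111, -0.067], TCP at [253.344, -625.615, 245.302] pointing down, gripper open.
Joint ranges: [-2.85, 2.85], [-0.5, 2.14], [-1.23, 1.37], [0.21, 2.46], [-1.02, 4.16], [0.16, 2.05], [-2.73, 2.73]. Speed limits (rad/s): [1.89, 1.89, 2.39, 2.39, 3.01, 3.01, 3.01].

INTERFACE

Orientations are given as a rotation vector (axis times angle).
In Python, from rig import env, imaging, nets gives the robot as it stands.
- The arm moves only by the tool drive_tool, never from a script. Its arguments are lists of equal length, an entry for each row: "xyz": the shift along the tool's x, y, z in m, a list of three; "twist": the turn about the tool's z in units of 6 degrees (1.0 is 6 degrees); "fingers": the closure, from -1 (fully open) to 1 (shut), so that 0 is half open. A call has exactly 5 rows; each row shifts and turns the commanded pose from where the row before left it, along the tool's axes as they then stand; what a row does not reach is not made up. A row lasts 1/12 s, in which the tool goes at most 41.7 mm and 7.16 degrees, less where a joint would pass 70% of its speed; a pose out of reach is approached as far as the arm can. A call with a gripper value outside its range is refused whole. The fingers move at their own pace and stop on an object; "squeeze" is the grip in N (left out, the last holds). Time passes only in rows, so rows that do not move let the fingers close, or fill a call up. It gives the time, the measured TCP pose, the force, the opening and the grip force at its end, in the units of the state.
- env.get_obs(): the state, without advancing time (a new reading comes with each control period).
- imaging.get_image(name): name is "side" or "top" or "wrist"; returns a dict with "img" (420x560x3 uint8, blue, green, red), "mtx" (3x3 intrinsics, pixels), "D" ([k1, k2, p1, p2, k3] as OpenCV has them; the pictures are not rectified), "R" (3x3) and "t" (3): a world point X has camera coordinates R X + t. Camera axes: x right, y down, z forward; pixel columns grow to the right and rows downward; lengths in mm; the calibration is good to about 2 mm. A picture is of the moment at which its call begins. There is no depth.
- env.sign_off(): hands the job in; it is judged then, once.
Trained networks look in a picture, given as the dict that the camera call returned (one of the last four; its "shot" number tells which), for a name from the list of things; names that differ only in an ending like _2 or _b are one class to them, and where a whole thing is asked for, a point or a joint stands for the part that bears it (a point fixed in the world has none). Each returns a list of dicts, best first, with "confidence" (0 to 1); they miss things now and then, are a little off and sometimes report something else, mostly with a low value. They report only what shows in the picture. A call takes as long as a camera call. They do not tell look-alikes from the thing itself.
- nets.find_in(picture, target): "point" ([x, y, z] in mm, in the coordinates of the camera as it stood for that picture, good to about 4 mm: the middle of the surface that is visible of it).
The state is a dict: "time_s": time; "qpos": joint angles; "joint_vel": joint speeds; "tau": joint torques, N m; "ee_pos": TCP position; "tool_rot": TCP orientation; "contact_force": force on the tool from outside, world axes, zero at the start; "torque": the same for the moment, N m; "opening": finger opening in mm; "grip_force": force on a finger pad.
Only numpy, scipy, OpenCV 4.12 (cv2) and the standard library are available. Lean on these libraries where they do the work, as an engineer would, in place of code of your own. Each camera call takes 0.05 s, during which the arm holds its last target. There are 200 camera calls.

## Working session

There is one attempt and no reset: what is moved stays moved. The work goes in short steps, Python scripts to look and compute and a tool call to move; the robot and the scene stay as the last step left them, time stands still between calls to the robot, and variables do not carry over. Pictures are saved under pics/ and viewed, at most 14 in all, crops included, and the job is handed in when it is done.

Besides the shell and the picture viewer there is one more tool, called in YAML: its name, and indented under it one key for each argument. drive_tool: Moves the arm, as the interface text tells. Its arguments: {"type":"object","properties":{"xyz":{"type":"array","items":{"type":"array","items":{"type":"number"}}},"twist":{"type":"array","items":{"type":"number"}},"fingers":{"type":"array","items":{"type":"number"}},"squeeze":{"type":"number"}},"required":["xyz","twist","fingers"]}

```bash
ls; mkdir -p pics; cat > h.py <<'E'
import numpy as np, cv2
from rig import env, imaging, nets
from scipy.spatial.transform import Rotation as Ro
def w(p,c): return np.array(p['R']).T@(np.array(c)-np.array(p['t']))
def ray(p,u,v,z):
    n=cv2.undistortPoints(np.array([[[u,v]]],float),np.array(p['mtx']),np.array(p['D']))[0,0]
    R=np.array(p['R']);c=-R.T@np.array(p['t']);d=R.T@np.array([n[0],n[1],1]);return c+d*(z-c[2])/d[2]
def px(p,X):
    return cv2.projectPoints(np.array([X],float),cv2.Rodrigues(np.array(p['R']))[0],np.array(p['t'],float),np.array(p['mtx']),np.array(p['D']))[0][0,0]
def st():
    o=env.get_obs();print(o['time_s'],np.round(o['ee_pos'],1),np.round(Ro.from_rotvec(o['tool_rot']).as_matrix().ravel(),3),np.round(o['contact_force'],1),o['opening'],o['grip_force']);return o
E
python3 - <<'E'
from h import *
st()
for n in ['top','side']:
    p=imaging.get_image(n);cv2.imwrite(f'pics/{n}0.png',p['img'])
    print(n,-np.array(p['R']).T@np.array(p['t']))
    for t in ['tube1','tube2','tube3','tube4','tube5','coupler','collar_grip','rail','mat']:
        print(t,[(np.round(w(p,d['point'])).tolist(),round(d['confidence'],2)) for d in nets.find_in(p,t)[:4]])
E
```

```text
pics
0.0 [ 253.2 -625.3  244.6] [ 0.927  0.375 -0.001  0.375 -0.927  0.001 -0.    -0.001 -1.   ] [0.9 0.5 0.1] 85.597409776592 0.0
top [ 378.23935666  -77.49135317 1555.37042329]
tube1 [([572.0, -120.0, 27.0], 0.94), ([548.0, -355.0, 79.0], 0.84), ([503.0, -131.0, 28.0], 0.83), ([582.0, -502.0, 21.0], 0.61)]
tube2 [([572.0, -120.0, 27.0], 0.94), ([548.0, -355.0, 79.0], 0.84), ([503.0, -131.0, 28.0], 0.83), ([582.0, -502.0, 21.0], 0.61)]
tube3 [([572.0, -120.0, 27.0], 0.94), ([548.0, -355.0, 79.0], 0.84), ([503.0, -131.0, 28.0], 0.83), ([582.0, -502.0, 21.0], 0.61)]
tube4 [([572.0, -120.0, 27.0], 0.94), ([548.0, -355.0, 79.0], 0.84), ([503.0, -131.0, 28.0], 0.83), ([582.0, -502.0, 21.0], 0.61)]
tube5 [([572.0, -120.0, 27.0], 0.94), ([548.0, -355.0, 79.0], 0.84), ([503.0, -131.0, 28.0], 0.83), ([582.0, -502.0, 21.0], 0.61)]
coupler [([331.0, -489.0, 18.0], 0.76), ([412.0, -328.0, 13.0], 0.65)]
collar_grip [([369.0, -500.0, 90.0], 0.78), ([459.0, -341.0, 91.0], 0.77)]
rail [([587.0, 241.0, 9.0], 0.85)]
mat [([543.0, -116.0, 2.0], 0.86), ([587.0, 237.0, 7.0], 0.66)]
side [-97.81617256 67
[... 154 characters left out ...]
tube2 [([495.0, -114.0, 27.0], 0.91), ([565.0, -109.0, 22.0], 0.81), ([549.0, -352.0, 76.0], 0.8), ([427.0, -105.0, 29.0], 0.7)]
tube3 [([495.0, -114.0, 27.0], 0.91), ([565.0, -109.0, 22.0], 0.81), ([549.0, -352.0, 76.0], 0.8), ([427.0, -105.0, 29.0], 0.7)]
tube4 [([495.0, -114.0, 27.0], 0.91), ([565.0, -109.0, 22.0], 0.81), ([549.0, -352.0, 76.0], 0.8), ([427.0, -105.0, 29.0], 0.7)]
tube5 [([495.0, -114.0, 27.0], 0.91), ([565.0, -109.0, 22.0], 0.81), ([549.0, -352.0, 76.0], 0.8), ([427.0, -105.0, 29.0], 0.7)]
coupler [([403.0, -330.0, 37.0], 0.96)]
collar_grip [([451.0, -331.0, 83.0], 0.57), ([371.0, -493.0, 87.0], 0.47)]
rail [([567.0, 253.0, 9.0], 0.57)]
mat [([540.0, -100.0, 2.0], 0.78)]
```

```bash
python3 - <<'E'
from h import *
for n in ['top']:
    a=cv2.imread(f'pics/{n}0.png');cv2.imwrite(f'pics/{n}0b.png',cv2.resize(a,(800,600),interpolation=cv2.INTER_CUBIC))
E
```

```text
(no output)
```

View pics/top0b.png

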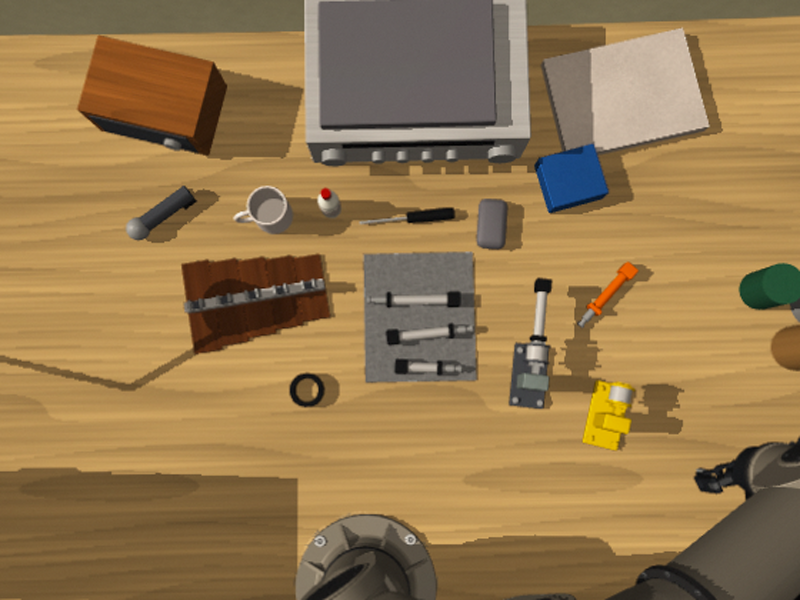

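View pics/side0.png

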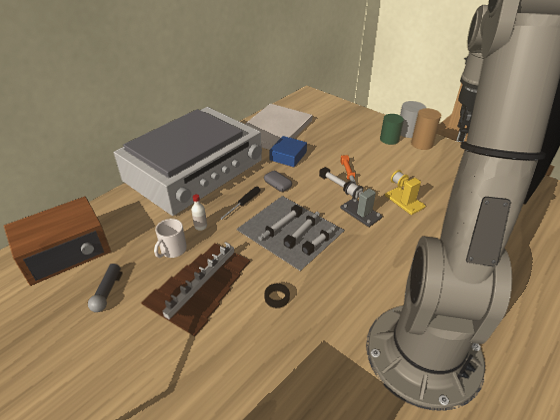

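Top view (800x600): three tubes lie on the mat (rows 299, 334, 367), the real coupler (dark grey) is at (530,370) with its tube pointing up, and the rail has its long end on the left. The orange tube (610,295) and yellow coupler (610,415) are decoys. I'll measure coarsely from this.

```bash
python3 - <<'E'
from h import *
p=imaging.get_image('top');im=p['img']
hsv=cv2.cvtColor(im,cv2.COLOR_BGR2HSV)
m=((hsv[...,1]<45)&(hsv[...,2]>150)).astype(np.uint8)
n,l,s,c=cv2.connectedComponentsWithStats(m)
for i in range(1,n):
    if s[i,4]>15 and 100<s[i,0]<450 and 120<s[i,1]<320:
        r=cv2.minAreaRect(np.argwhere(l==i)[:,::-1].astype(np.float32)); b=cv2.boxPoints(r)
        z=85 if c[i][0]>350 else 26
        W=[ray(p,*q,z)[:2] for q in b]
        print(np.round(c[i]),s[i,4],np.round(ray(p,*c[i],z)),np.round(W).tolist())
k=0.7
for n,(u,v),z in [('railL',(190,303),34),('railR',(325,286),34),('coupmouthish',(539,345),75),('blockend',(544,285),90),('plateA',(511,405),12),('plateB',(546,409),12),('plC',(515,343),12)]:
    print(n,np.round(ray(p,u*k,v*k,z)))
for t in ['clip1','tape','glue','mug','driver','mouse']:
    print(t,[(np.round(w(p,d['point'])).tolist(),round(d['confidence'],2)) for d in nets.find_in(p,t)[:6]])
E
```

```text
[187. 148.] 174 [764. 195.  26.] [[755.0, 266.0], [822.0, 182.0], [770.0, 142.0], [704.0, 227.0]]
[226. 142.] 39 [780.  80.  26.] [[795.0, 88.0], [795.0, 70.0], [770.0, 70.0], [771.0, 88.0]]
[377. 219.] 147 [ 534. -351.   85.] [[494.0, -340.0], [577.0, -350.0], [575.0, -363.0], [493.0, -353.0]]
[294. 209.] 177 [ 574. -121.   26.] [[581.0, -67.0], [579.0, -173.0], [567.0, -172.0], [569.0, -67.0]]
[410. 221.] 21 [ 527. -444.   85.] [[516.0, -427.0], [538.0, -450.0], [534.0, -454.0], [512.0, -431.0]]
[297. 233.] 149 [ 503. -128.   26.] [[506.0, -82.0], [514.0, -174.0], [501.0, -175.0], [493.0, -83.0]]
[374. 247.] 99 [ 456. -338.   85.] [[469.0, -326.0], [468.0, -354.0], [443.0, -353.0], [444.0, -325.0]]
[296. 257.] 86 [ 433. -124.   26.] [[439.0, -96.0], [438.0, -149.0], [426.0, -148.0], [427.0, -96.0]]
[375. 257.] 23 [ 426. -342.   85.] [[419.0, -334.0], [436.0, -339.0], [432.0, -352.0], [415.0, -347.0]]
[433. 275.] 91 [ 373. -498.   85.] [[367.0, -480.0], [389.0, -487.0], [381.0, -515.0], [359.0, -508.0]]
railL [573. 353.  34.]
railR [603.  75.  34.]
coupmouthish [ 470. -351.   75.]
blockend [ 588. -363.   90.]
plateA [ 353. -301.   12.]
plateB [ 344. -371.   12.]
plC [ 479. -314.   12.]
clip1 [([583.0, 238.0, 12.0], 0.61), ([394.0, 117.0, 24.0], 0.53), ([546.0, -359.0, 79.0], 0.27)]
tape [([583.0, 238.0, 7.0], 0.64), ([390.0, 116.0, 23.0], 0.53)]
glue [([764.0, 59.0, 84.0], 0.54), ([726.0, -275.0, 34.0], 0.38)]
mug [([764.0, 194.0, 34.0], 0.59), ([585.0, 238.0, 9.0], 0.55)]
driver [([745.0, -136.0, 19.0], 0.73)]
mouse [([726.0, -272.0, 33.0], 0.71)]
```

drive_tool:
  xyz:
    - [0.028,-0.0194,-0.01]
    - [0.028,-0.0194,-0.01]
    - [0.028,-0.0194,-0.01]
    - [0.028,-0.0194,-0.01]
    - [0.028,-0.0194,-0.01]
  twist: [0,0,0,0,0]
  fingers: [-1,-1,-1,-1,-1]

```text
time_s: 1.77
ee_pos: [347.3, -481.7, 295.8]
tool_rot: [3.084, 0.6, 0.0]
contact_force: [0.8, 0.1, -0.7]
opening: 85.6
grip_force: 0.0
```

drive_tool:
  xyz:
    - [0.028,-0.0194,-0.01]
    - [0.028,-0.0194,-0.01]
    - [0.028,-0.0194,-0.01]
    - [0.028,-0.0194,-0.01]
    - [0.028,-0.0194,-0.01]
  twist: [0,0,0,0,0]
  fingers: [-1,-1,-1,-1,-1]

```text
time_s: 2.18
ee_pos: [440.6, -339.2, 346.1]
tool_rot: [3.083, 0.6, 0.0]
contact_force: [0.8, -0.6, 0.1]
opening: 85.6
grip_force: 0.0
```

drive_tool:
  xyz:
    - [0,0,0]
    - [0,0,0]
    - [0,0,0]
    - [0,0,0]
    - [0,0,0]
  twist: [1,1,1,1,0.85]
  fingers: [-1,-1,-1,-1,-1]

```text
time_s: 2.6
ee_pos: [440.1, -340.7, 345.4]
tool_rot: [3.135, -0.202, 0.0]
contact_force: [0.0, 0.5, 0.4]
opening: 85.3
grip_force: 0.0
```

```bash
python3 - <<'E'
from h import *
o=st();print(np.round(o['qpos'],2))
p=imaging.get_image('wrist');cv2.imwrite('pics/w1.png',p['img']);np.savez('w1.npz',R=p['R'],t=p['t'],mtx=p['mtx'],D=p['D'])
print(-np.array(p['R']).T@np.array(p['t']),np.round(p['R'],2).tolist())
for t in ['tube3','coupler','collar_grip']:
  print(t,[(np.round(w(p,d['point'])).tolist(),round(d['confidence'],2)) for d in nets.find_in(p,t)[:4]])
E
```

```text
2.6 [ 440.1 -340.7  345.4] [ 0.992 -0.128  0.    -0.128 -0.992 -0.     0.     0.    -1.   ] [0.  0.5 0.4] 85.30009425269849 0.0
[ 0.58  0.16 -0.05  1.74  0.01  1.24 -1.16]
[ 511.21265132 -349.99608864  474.93346026] [[-0.13, -0.99, 0.0], [-0.95, 0.12, 0.28], [-0.28, 0.04, -0.96]]
tube3 [([570.0, -117.0, 27.0], 0.71), ([433.0, -123.0, 28.0], 0.7), ([553.0, -358.0, 79.0], 0.62), ([573.0, -499.0, 26.0], 0.6)]
coupler [([346.0, -485.0, 74.0], 0.81), ([422.0, -343.0, 86.0], 0.57)]
collar_grip [([456.0, -350.0, 98.0], 0.69)]
```

View pics/w1.png

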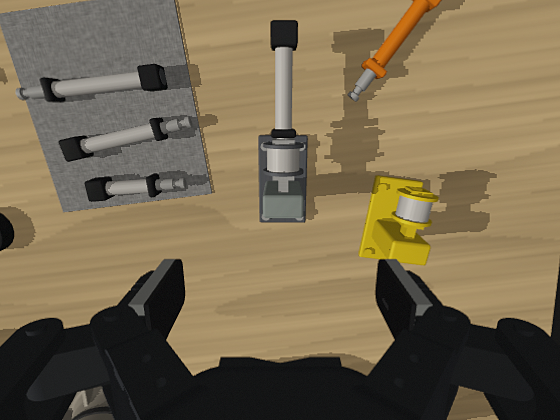

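The wrist view shows the coupler with its collar at (283,158), tube3's shaft from (284,50) to (284,130), and the third tube's shaft from (108,188) to (149,186). I'll compute positions from these.

```bash
python3 - <<'E'
from h import *
p=dict(np.load('w1.npz'))
def L(n,a,b,z):
    A=ray(p,*a,z);B=ray(p,*b,z);d=(B-A)[:2];print(n,np.round(A,1),np.round(B,1),'mid',np.round((A+B)/2,1),'len',np.linalg.norm(d).round(1),'ang',np.degrees(np.arctan2(d[1],d[0])).round(1))
L('shaft3',(284,130),(284,50),80)
L('block3 far-near(z90)',(283,21),(284,44),90)
L('collar rims z100',(283,174),(283,143),98)
L('plate y-edge',(261,222),(259,136),12)
L('plate y-edge',(306,222),(307,136),12)
L('tubeC shaft',(109,188),(149,186),25)
L('tubeC all',(86,190),(186,183),20)
L('tubeB shaft',(88,147),(150,133),25)
L('tubeB all',(61,152),(190,122),20)
L('tubeA shaft',(63,86),(139,79),25)
L('tubeA all',(19,94),(165,75),20)
E
```

```text
shaft3 [ 487.2 -352.4   80. ] [ 573.2 -363.2   80. ] mid [ 530.2 -357.8   80. ] len 86.7 ang -7.1
block3 far-near(z90) [ 599.6 -365.3   90. ] [ 577.5 -363.6   90. ] mid [ 588.5 -364.4   90. ] len 22.1 ang 175.6
collar rims z100 [ 438.3 -344.8   98. ] [ 474.  -349.3   98. ] mid [ 456.2 -347.1   98. ] len 36.0 ang -7.2
plate y-edge [ 353.  -301.5   12. ] [ 479.4 -317.1   12. ] mid [ 416.2 -309.3   12. ] len 127.4 ang -7.0
plate y-edge [ 344.3 -368.9   12. ] [ 470.8 -383.7   12. ] mid [ 407.6 -376.3   12. ] len 127.4 ang -6.7
tubeC shaft [435.8 -96.3  25. ] [ 431.4 -153.2   25. ] mid [ 433.6 -124.7   25. ] len 57.0 ang -94.4
tubeC all [436.3 -60.   20. ] [ 428.  -204.4   20. ] mid [ 432.2 -132.2   20. ] len 144.7 ang -93.3
tubeB shaft [495.5 -83.7  25. ] [ 503.1 -172.2   25. ] mid [ 499.3 -128.    25. ] len 88.8 ang -85.1
tubeB all [493.4 -41.7  20. ] [ 510.4 -227.5   20. ] mid [ 501.9 -134.6   20. ] len 186.6 ang -84.8
tubeA shaft [575.8 -74.8  25. ] [ 571.7 -174.6   25. ] mid [ 573.7 -124.7   25. ] len 99.9 ang -92.3
tubeA all [574.1 -11.2  20. ] [ 572.9 -207.5   20. ] mid [ 573.5 -109.3   20. ] len 196.2 ang -90.4
```

drive_tool:
  xyz:
    - [0.0086,0.0025,0.035]
    - [0.0086,0.0026,0.035]
    - [0,0,0.035]
    - [0,0,0.035]
    - [0,0,0.035]
  twist: [0,0,0,0,0]
  fingers: [-1,-1,-1,-1,-1]
  squeeze: 40

```text
time_s: 3.22
ee_pos: [456.4, -347.8, 168.9]
tool_rot: [3.136, -0.188, 0.001]
contact_force: [0.2, -1.5, -0.3]
opening: 85.5
grip_force: 0.0
```

```bash
python3 - <<'E'
from h import *
o=st()
p=imaging.get_image('wrist');cv2.imwrite('pics/w2.png',p['img']);np.savez('w2.npz',R=p['R'],t=p['t'],mtx=p['mtx'],D=p['D'])
for t in ['tube3','collar_grip']:
  print(t,[(np.round(w(p,d['point'])).tolist(),round(d['confidence'],2)) for d in nets.find_in(p,t)[:2]])
E
```

```text
3.2167 [ 456.4 -347.8  168.9] [ 0.993 -0.12   0.001 -0.12  -0.993 -0.     0.001  0.    -1.   ] [ 0.2 -1.5 -0.3] 85.49394474501062 0.0
tube3 [([544.0, -354.0, 79.0], 0.93), ([554.0, -483.0, 23.0], 0.85)]
collar_grip [([383.0, -495.0, 89.0], 0.78), ([453.0, -347.0, 98.0], 0.75)]
```

View pics/w2.png

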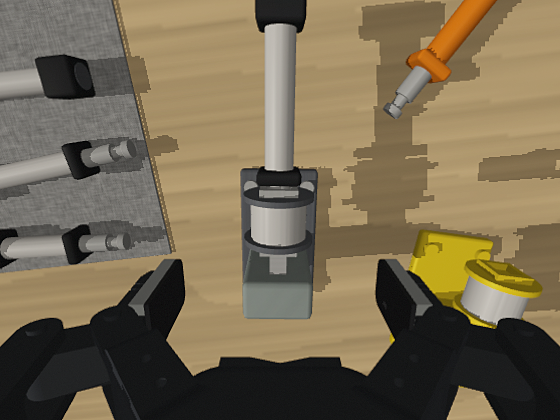

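The collar's front rim crest is at about row 187, the rear rim crest at about row 232, and the sleeve centre column is 279.

```bash
python3 - <<'E'
from h import *
p=dict(np.load('w2.npz'))
for q,z in [((279,187),100),((279,232),100),((279,220),95),((281,168),85),((281,30),85)]: print(q,np.round(ray(p,*q,z),1))
u=np.array([.9925,-.122,0]);c=np.array([456.4,-347.8,100.])
for s in (-18,-14,14,18): print(s,np.round(px(p,c+s*u)))
E
```

```text
(279, 187) [ 481.4 -350.7  100. ]
(279, 232) [ 451.5 -347.1  100. ]
(279, 220) [ 458.  -347.9   95. ]
(281, 168) [ 490.6 -353.2   85. ]
(281, 30) [ 572.2 -362.9   85. ]
-18 [279. 250.]
-14 [279. 245.]
14 [279. 204.]
18 [279. 198.]
```

```bash
python3 - <<'E'
import cv2
a=cv2.cvtColor(cv2.imread('pics/w2.png'),6)
print(a[180:262,279].tolist())
print(a[222,225:330].tolist())
E
```

```text
[31, 28, 29, 28, 21, 12, 92, 103, 104, 69, 106, 146, 144, 144, 143, 145, 153, 97, 42, 39, 41, 37, 46, 82, 82, 80, 79, 74, 94, 173, 172, 168, 168, 168, 168, 168, 168, 167, 167, 167, 167, 167, 167, 167, 167, 167, 167, 167, 167, 167, 167, 167, 167, 167, 167, 166, 167, 167, 167, 167, 167, 167, 168, 172, 124, 125, 69, 36, 33, 68, 80, 78, 78, 74, 88, 147, 147, 144, 141, 144, 146, 144]
[143, 143, 143, 142, 143, 142, 142, 142, 143, 144, 144, 143, 143, 143, 145, 149, 110, 87, 83, 79, 79, 77, 77, 76, 73, 90, 169, 179, 178, 180, 181, 183, 184, 185, 186, 189, 189, 188, 185, 186, 190, 193, 190, 185, 181, 179, 177, 176, 174, 173, 172, 170, 169, 169, 167, 164, 160, 159, 158, 157, 154, 147, 143, 142, 139, 132, 129, 124, 119, 114, 111, 111, 109, 107, 104, 99, 98, 97, 96, 96, 100, 84, 80, 79, 78, 78, 80, 84, 73, 54, 44, 99, 104, 102, 100, 101, 101, 101, 100, 102, 101, 99, 98, 93, 138]
```

drive_tool:
  xyz:
    - [-0.0027,0,0.02]
    - [0,0,0.02]
    - [0,0,0.02]
    - [0,0,0.02]
    - [0,0,0.019]
  twist: [0,0,0,0,0]
  fingers: [-1,-1,-1,-1,-1]
  squeeze: 40

```text
time_s: 3.78
ee_pos: [455.4, -348.6, 73.3]
tool_rot: [3.134, -0.191, 0.005]
contact_force: [0.4, 0.0, -0.3]
opening: 85.5
grip_force: 0.0
```

drive_tool:
  xyz:
    - [0,0,0]
    - [0,0,0]
    - [0,0,0]
    - [0,0,0]
    - [0,0,0]
  twist: [0,0,0,0,0]
  fingers: [1,1,1,1,1]

```text
time_s: 4.2
ee_pos: [455.3, -346.7, 73.7]
tool_rot: [-3.135, 0.192, -0.004]
contact_force: [-2.4, 10.2, 17.1]
opening: 39.2
grip_force: 39.2
```

drive_tool:
  xyz:
    - [0,0,0]
    - [0,0,0]
    - [0,0,0]
    - [0,0,0]
    - [0,0,0]
  twist: [0,0,0,0,0]
  fingers: [1,1,1,1,1]

```text
time_s: 4.62
ee_pos: [455.3, -346.7, 73.8]
tool_rot: [-3.135, 0.192, -0.004]
contact_force: [-1.3, 10.5, 16.7]
opening: 39.1
grip_force: 39.2
```

drive_tool:
  xyz:
    - [-0.004,0,0]
    - [-0.004,0,0]
    - [-0.004,0,0]
    - [-0.003,0,0]
    - [0,0,0]
  twist: [0,0,0,0,0]
  fingers: [1,1,1,1,1]

```text
time_s: 5.03
ee_pos: [441.5, -344.9, 73.8]
tool_rot: [3.136, -0.191, 0.008]
contact_force: [8.0, 9.4, 7.7]
opening: 39.2
grip_force: 39.7
```

drive_tool:
  xyz:
    - [0,0,0]
    - [0,0,0]
    - [0,0,0]
    - [0,0,0]
    - [0,0,0]
  twist: [0,0,0,0,0]
  fingers: [1,1,1,1,1]

```text
time_s: 5.45
ee_pos: [442.0, -344.9, 73.8]
tool_rot: [3.136, -0.191, 0.008]
contact_force: [6.4, 8.5, 8.4]
opening: 39.6
grip_force: 39.8
```

```bash
python3 - <<'E'
from h import *
o=st()
p=imaging.get_image('wrist');cv2.imwrite('pics/w3.png',p['img']);np.savez('w3.npz',R=p['R'],t=p['t'],mtx=p['mtx'],D=p['D'])
E
```

```text
5.45 [ 442.  -344.9   73.8] [ 0.993 -0.121  0.005 -0.121 -0.993 -0.001  0.005 -0.    -1.   ] [6.4 8.5 8.4] 39.57993987275892 39.756959080696106
```

View pics/w3.png

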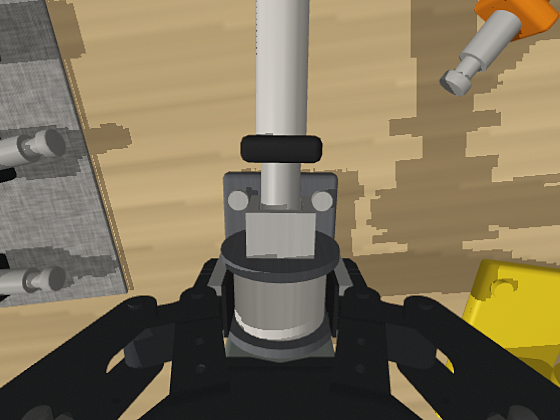

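The tube has popped out: the flange is at row 150 with the plug visible below it. I'll ease the collar home, open, slide forward to the shaft and grip.

drive_tool:
  xyz:
    - [0.005,0,0]
    - [0.005,0,0]
    - [0.0045,0,0]
    - [0,0,0]
    - [0,0,0]
  twist: [0,0,0,0,0]
  fingers: [1,1,1,1,-1]

```text
time_s: 5.92
ee_pos: [454.7, -347.4, 73.3]
tool_rot: [3.135, -0.192, 0.004]
contact_force: [-0.4, -0.1, -0.2]
opening: 49.8
grip_force: 0.0
```

drive_tool:
  xyz:
    - [0,0,0]
    - [0,0,0]
    - [0,0,0]
    - [0,0,0]
    - [0,0,0]
  twist: [0,0,0,0,0]
  fingers: [-1,-1,-1,-1,-1]

```text
time_s: 6.33
ee_pos: [453.2, -347.6, 71.4]
tool_rot: [3.136, -0.194, 0.0]
contact_force: [0.2, 0.9, -0.4]
opening: 85.2
grip_force: 0.0
```

drive_tool:
  xyz:
    - [0.015,0,0]
    - [0.015,0,0]
    - [0.015,0,0]
    - [0.015,0,0]
    - [0.015,0,0.002]
  twist: [0,0,0,0,0]
  fingers: [-1,-1,-1,-1,-1]

```text
time_s: 6.75
ee_pos: [528.5, -356.9, 69.5]
tool_rot: [3.136, -0.193, 0.0]
contact_force: [0.8, -0.2, -0.1]
opening: 85.5
grip_force: 0.0
```

```bash
python3 - <<'E'
from h import *
o=st()
p=imaging.get_image('wrist');cv2.imwrite('pics/w4.png',p['img']);np.savez('w4.npz',R=p['R'],t=p['t'],mtx=p['mtx'],D=p['D'])
for t in ['tube3','collar_grip']:
  print(t,[(np.round(w(p,d['point'])).tolist(),round(d['confidence'],2)) for d in nets.find_in(p,t)[:2]])
p=imaging.get_image('top')
for t in ['tube3','collar_grip']:
  print(t,[(np.round(w(p,d['point'])).tolist(),round(d['confidence'],2)) for d in nets.find_in(p,t)[:5]])
E
```

```text
6.75 [ 528.5 -356.9   69.5] [ 0.992 -0.123  0.    -0.123 -0.992 -0.     0.     0.    -1.   ] [ 0.8 -0.2 -0.1] 85.46099987269585 0.0
tube3 [([512.0, -199.0, 23.0], 0.89), ([569.0, -358.0, 74.0], 0.76)]
collar_grip []
tube3 [([570.0, -120.0, 28.0], 0.82), ([501.0, -131.0, 28.0], 0.77), ([433.0, -117.0, 23.0], 0.76), ([621.0, -544.0, 30.0], 0.58)]
collar_grip [([369.0, -504.0, 89.0], 0.67), ([393.0, 120.0, 25.0], 0.38), ([441.0, -309.0, 12.0], 0.23)]
```

drive_tool:
  xyz:
    - [0,0,0]
    - [0,0,0]
    - [0,0,0]
    - [0,0,0]
    - [0,0,0]
  twist: [0,0,0,0,0]
  fingers: [1,1,1,1,1]
  squeeze: 60

```text
time_s: 7.47
ee_pos: [527.7, -356.7, 69.4]
tool_rot: [-3.136, 0.193, -0.0]
contact_force: [-0.9, -0.5, -0.2]
opening: 25.5
grip_force: 0.0
```

drive_tool:
  xyz:
    - [0,0,0]
    - [0,0,0]
    - [0,0,0]
    - [0,0,0]
    - [0.005,0,0]
  twist: [0,0,0,0,0]
  fingers: [1,1,1,1,1]

```text
time_s: 7.88
ee_pos: [531.9, -357.4, 69.2]
tool_rot: [-3.135, 0.194, 0.002]
contact_force: [-1.2, -1.0, -1.8]
opening: 18.1
grip_force: 58.5
```

drive_tool:
  xyz:
    - [0.008,0,0]
    - [0.01,0,0]
    - [0.01,0,0]
    - [0.01,0,0]
    - [0.01,0,0]
  twist: [0,0,0,0,0]
  fingers: [1,1,1,1,1]

```text
time_s: 8.3
ee_pos: [581.8, -363.1, 69.2]
tool_rot: [-3.135, 0.193, -0.0]
contact_force: [-0.2, -0.3, -1.4]
opening: 18.1
grip_force: 58.6
```

drive_tool:
  xyz:
    - [0,0,-0.02]
    - [0,0,-0.03]
    - [0,0,-0.03]
    - [0,0,-0.03]
    - [0,0,-0.02]
  twist: [0,0,0,0,0]
  fingers: [1,1,1,1,1]

```text
time_s: 8.72
ee_pos: [581.8, -363.5, 202.5]
tool_rot: [3.135, -0.193, 0.004]
contact_force: [0.5, -0.8, -1.4]
opening: 18.4
grip_force: 58.7
```

```bash
python3 - <<'E'
from h import *
o=st();print(np.round(o['qpos'],2))
p=imaging.get_image('wrist');cv2.imwrite('pics/w5.png',p['img']);np.savez('w5.npz',R=p['R'],t=p['t'],mtx=p['mtx'],D=p['D'])
a=imaging.get_image('top')['img'][165:300,100:240];b=imaging.get_image('side')['img'][210:360,100:300]
a=cv2.resize(a,(600,579))[:,:400] if 0 else cv2.resize(a,None,fx=2,fy=2)
cv2.imwrite('pics/m5.png',np.vstack([cv2.resize(p['img'],(560,420))]))
E
```

```text
8.7167 [ 581.8 -363.5  202.5] [ 0.992 -0.123  0.002 -0.123 -0.992 -0.001  0.002  0.001 -1.   ] [ 0.5 -0.8 -1.4] 18.385347982621774 58.66243600845337
[ 0.5   0.48 -0.04  1.62  0.02  1.04 -1.25]
```

View pics/m5.png

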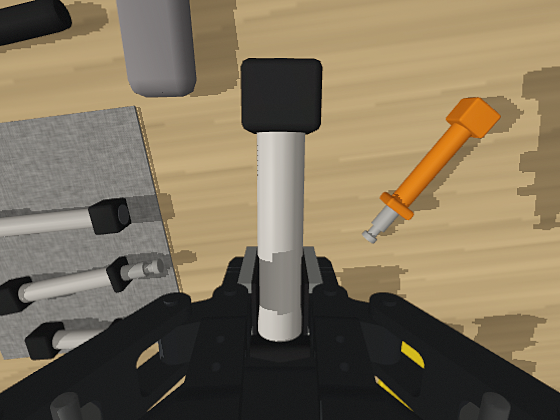

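drive_tool:
  xyz:
    - [-0.0082,-0.0377,-0.0065]
    - [-0.0082,-0.0377,-0.0065]
    - [-0.0082,-0.0377,-0.0065]
    - [-0.0082,-0.0377,-0.0065]
    - [-0.0082,-0.0377,-0.0065]
  twist: [0,0,0,0,0]
  fingers: [1,1,1,1,1]

```text
time_s: 9.28
ee_pos: [562.2, -169.1, 230.8]
tool_rot: [-3.135, 0.193, 0.003]
contact_force: [1.1, 1.1, -1.3]
opening: 17.7
grip_force: 58.8
```

drive_tool:
  xyz:
    - [-0.0082,-0.0377,-0.0065]
    - [-0.0082,-0.0377,-0.0065]
    - [-0.0082,-0.0377,-0.0065]
    - [-0.0082,-0.0377,-0.0065]
    - [-0.0082,-0.0377,-0.0065]
  twist: [0,0,0,0,0]
  fingers: [1,1,1,1,1]

```text
time_s: 9.7
ee_pos: [544.7, 22.9, 263.6]
tool_rot: [3.136, -0.193, -0.002]
contact_force: [0.3, 0.2, -1.4]
opening: 18.0
grip_force: 58.8
```

drive_tool:
  xyz:
    - [-0.0082,-0.0377,-0.0065]
    - [-0.0082,-0.0377,-0.0065]
    - [-0.0082,-0.0377,-0.0065]
    - [-0.0082,-0.0377,-0.0065]
    - [-0.0082,-0.0377,-0.0065]
  twist: [0,0,0,0,0]
  fingers: [1,1,1,1,1]

```text
time_s: 10.12
ee_pos: [527.1, 215.1, 296.1]
tool_rot: [3.135, -0.193, -0.002]
contact_force: [1.2, -0.3, -0.8]
opening: 17.9
grip_force: 58.8
```

drive_tool:
  xyz:
    - [0,0,0]
    - [0,0,0]
    - [0,0,0]
    - [0,0,0]
    - [0,0,0]
  twist: [-0.75,-0.75,-0.75,0,0]
  fingers: [1,1,1,1,1]

```text
time_s: 10.53
ee_pos: [527.7, 213.1, 295.9]
tool_rot: [3.137, 0.173, -0.002]
contact_force: [-1.1, -0.4, -2.1]
opening: 18.1
grip_force: 58.9
```

```bash
python3 - <<'E'
from h import *
o=st();print(np.round(o['qpos'],2))
p=imaging.get_image('wrist');cv2.imwrite('pics/w6.png',p['img']);np.savez('w6.npz',R=p['R'],t=p['t'],mtx=p['mtx'],D=p['D'])
E
```

```text
10.5333 [527.7 213.1 295.9] [ 0.994  0.11  -0.002  0.11  -0.994 -0.    -0.002  0.    -1.   ] [-1.1 -0.4 -2.1] 18.14690112301118 58.929587602615356
[-0.19  0.23 -0.36  1.77  0.09  1.16 -2.04]
```

View pics/w6.png

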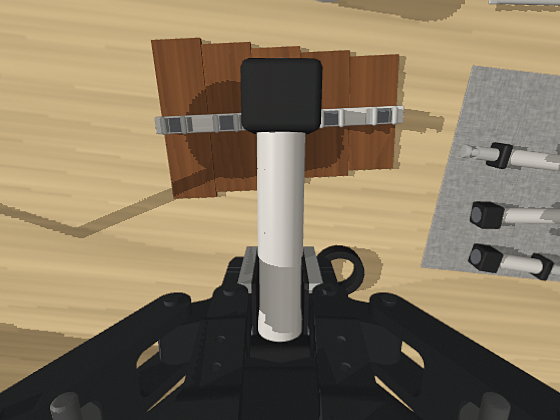

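Rail view: clips at about (175,125), (228,121), (332,117) and (384,116). Clip3 is hidden by the held tube's block. I'll enlarge the image for precision.

```bash
python3 - <<'E'
import cv2,numpy as np
a=cv2.imread('pics/w6.png')
L=cv2.resize(a[105:145,145:245],(800,320),interpolation=cv2.INTER_CUBIC);R=cv2.resize(a[95:135,318:418],(800,320),interpolation=cv2.INTER_CUBIC)
cv2.imwrite('pics/w6z.png',np.vstack([L,R])[:600])
E
```

```text
(no output)
```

View pics/w6z.png

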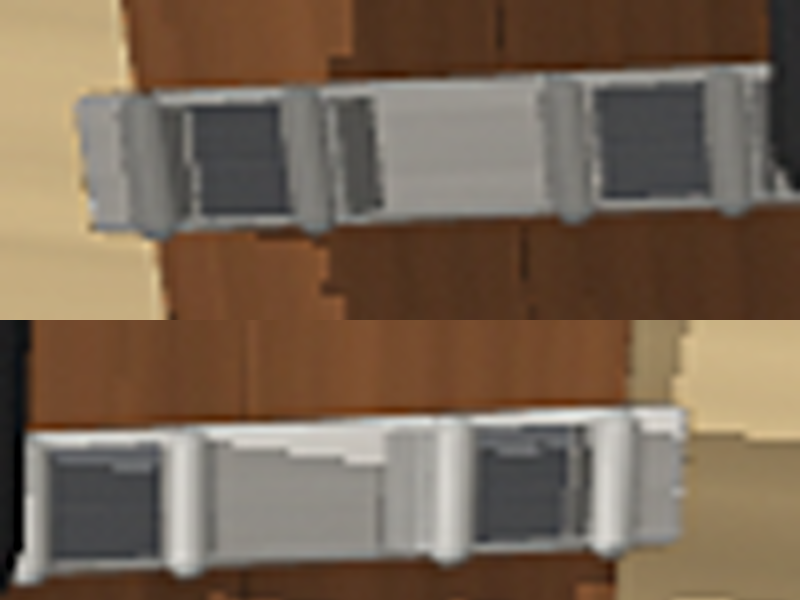

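```bash
python3 - <<'E'
from h import *
p=dict(np.load('w6.npz'))
q={5:(173.5,125.3),4:(225.75,123.1),2:(331.75,117.9),1:(384.5,115.9)}
P=np.array([ray(p,*q[k],58)[:2] for k in q]);s=np.array([58*(k-3) for k in q])
print(P.round(1))
A=np.c_[np.ones(4),s]
c=np.linalg.lstsq(A,P,rcond=None)[0];print('clip3',c[0].round(1),'dir',c[1],'res',(A@c-P).round(1))
d=c[1]/np.linalg.norm(c[1]);print('theta',np.degrees(np.arctan2(-d[0],d[1])))
for k in range(1,6): print(k,(c[0]+d*58*(k-3)).round(1))
# held tube: axis z guess 301; block near edge, top z +15
T=np.array([527.7,213.1]);x=np.array([.994,.11])
for z in (298,301,303):
  B=ray(p,281,132,z+13)[:2]-T;print('block edge tool x',B@x, B@np.array([.11,-.994]))
B=ray(p,281,280,311)[:2]-T;print(B@np.array([.11,-.994]))
# mat tubes from here
def L(n,a,b,z):
    A=ray(p,*a,z);B=ray(p,*b,z);dd=(B-A)[:2];print(n,'len',np.linalg.norm(dd).round(1))
E
```

```text
[[568.9 334.5]
 [577.6 277.7]
 [595.9 162.9]
 [604.2 106.1]]
clip3 [586.7 220.3] dir [-0.15313473  0.98574644] res [[-0.   0.1]
 [ 0.2 -0.2]
 [-0.3  0.2]
 [ 0.2 -0.1]]
theta 8.830259348789733
1 [604.5 105.7]
2 [595.6 163. ]
3 [586.7 220.3]
4 [577.8 277.6]
5 [568.9 334.9]
block edge tool x 64.226930205286 0.7224775194381439
block edge tool x 64.42885345067735 0.7079604563258994
block edge tool x 64.56346894760482 0.6982824142510473
0.7834412278308694
```

drive_tool:
  xyz:
    - [0,0,0.03]
    - [0.0153,0.0008,0.03]
    - [0.0152,0.0008,0.03]
    - [0,0,0.03]
    - [0,0,0.03]
  twist: [-0.42,0,0,0,0]
  fingers: [1,1,1,1,1]
  squeeze: 90

```text
time_s: 11.0
ee_pos: [558.6, 216.0, 145.0]
tool_rot: [-3.132, -0.24, 0.0]
contact_force: [0.6, -0.2, -2.9]
opening: 17.0
grip_force: 88.0
```

drive_tool:
  xyz:
    - [0,0,0.03]
    - [0,0,0.03]
    - [0,0,0.015]
    - [0,0,0]
    - [0,0,0]
  twist: [0,0,0,0,0]
  fingers: [1,1,1,1,1]

```text
time_s: 11.42
ee_pos: [557.8, 216.4, 71.4]
tool_rot: [3.132, 0.243, -0.002]
contact_force: [-0.5, 0.6, -0.9]
opening: 17.5
grip_force: 88.6
```

```bash
python3 - <<'E'
from h import *
o=st()
E
```

```text
11.4167 [557.8 216.4  71.4] [ 0.988  0.154 -0.002  0.154 -0.988 -0.    -0.002  0.    -1.   ] [-0.5  0.6 -0.9] 17.475140192233322 88.59591364860535
```

drive_tool:
  xyz:
    - [0,0,0.009]
    - [0,0,0.006]
    - [0,0,0.003]
    - [0,0,0.002]
    - [0,0,0]
  twist: [0,0,0,0,0]
  fingers: [1,1,1,1,1]

```text
time_s: 11.83
ee_pos: [558.4, 216.4, 52.5]
tool_rot: [-3.132, -0.245, -0.001]
contact_force: [-2.3, 0.9, 7.4]
opening: 17.2
grip_force: 90.3
```

drive_tool:
  xyz:
    - [0,0,0.002]
    - [0,0,0.002]
    - [0,0,0.002]
    - [0,0,0.002]
    - [0,0,0]
  twist: [0,0,0,0,0]
  fingers: [1,1,1,1,1]

```text
time_s: 12.25
ee_pos: [558.4, 217.0, 45.6]
tool_rot: [-3.131, -0.245, -0.002]
contact_force: [-10.1, -0.9, 26.1]
opening: 16.9
grip_force: 98.2
```

drive_tool:
  xyz:
    - [0,0,0]
    - [0,0,0]
    - [0,0,0]
    - [0,0,0]
    - [0,0,-0.02]
  twist: [0,0,0,0,0]
  fingers: [0,0,0,0,0]

```text
time_s: 12.67
ee_pos: [556.4, 215.3, 61.0]
tool_rot: [3.13, 0.245, -0.007]
contact_force: [-0.4, -0.5, -0.2]
opening: 42.8
grip_force: 0.0
```

drive_tool:
  xyz:
    - [0,0,-0.025]
    - [0,0,-0.015]
    - [0.01,0,0]
    - [0.01,0,0]
    - [0.009,0,0]
  twist: [0,0,0,0,0]
  fingers: [0,0,1,1,1]

```text
time_s: 13.08
ee_pos: [587.7, 220.6, 103.3]
tool_rot: [3.132, 0.245, -0.0]
contact_force: [-0.6, -0.8, 0.1]
opening: 6.9
grip_force: 0.0
```

drive_tool:
  xyz:
    - [0,0,0]
    - [0,0,0.005]
    - [0,0,0.005]
    - [0,0,0.005]
    - [0,0,0]
  twist: [0,0,0,0,0]
  fingers: [1,1,1,1,1]

```text
time_s: 13.5
ee_pos: [585.7, 220.4, 87.1]
tool_rot: [3.131, 0.246, -0.004]
contact_force: [0.3, 0.6, -0.3]
opening: 0.3
grip_force: 0.0
```

```bash
python3 - <<'E'
from h import *
o=st()
p=imaging.get_image('wrist');cv2.imwrite('pics/w7.png',p['img']);np.savez('w7.npz',R=p['R'],t=p['t'],mtx=p['mtx'],D=p['D'])
E
```

```text
13.5 [585.7 220.4  87.1] [ 0.988  0.156 -0.002  0.156 -0.988 -0.001 -0.002  0.001 -1.   ] [ 0.3  0.6 -0.3] 0.2585193053381738 0.0
```

View pics/w7.png

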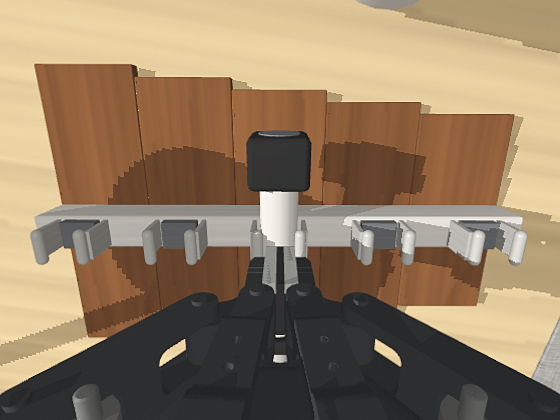

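Tube3 sits in the middle clip. I'll press it home from above and read the contact height.

drive_tool:
  xyz:
    - [0,0,0.005]
    - [0,0,0.004]
    - [0,0,0.003]
    - [0,0,0.002]
    - [0,0,0.001]
  twist: [0,0,0,0,0]
  fingers: [1,1,1,1,1]

```text
time_s: 13.97
ee_pos: [587.1, 220.9, 73.9]
tool_rot: [-3.132, -0.245, -0.001]
contact_force: [0.0, 0.1, 7.7]
opening: 0.1
grip_force: 4.1
```

drive_tool:
  xyz:
    - [0,0,0.001]
    - [0,0,0.001]
    - [0,0,0.001]
    - [0,0,0]
    - [0,0,0]
  twist: [0,0,0,0,0]
  fingers: [1,1,1,1,1]

```text
time_s: 14.38
ee_pos: [588.1, 221.4, 73.3]
tool_rot: [-3.131, -0.245, -0.005]
contact_force: [-5.9, -4.1, 31.9]
opening: -0.1
grip_force: 15.4
```

drive_tool:
  xyz:
    - [0,0,-0.02]
    - [0,0,-0.03]
    - [0,0,-0.03]
    - [0,0,-0.03]
    - [0,0,-0.02]
  twist: [0,0,0,0,0]
  fingers: [1,1,1,1,-1]

```text
time_s: 14.8
ee_pos: [587.3, 221.2, 203.9]
tool_rot: [-3.131, -0.246, -0.004]
contact_force: [0.6, 0.5, -0.7]
opening: 10.9
grip_force: 0.0
```

drive_tool:
  xyz:
    - [-0.0147,0.04,-0.009]
    - [-0.0147,0.04,-0.009]
    - [-0.0147,0.04,-0.009]
    - [-0.0147,0.04,-0.009]
    - [-0.0147,0.04,-0.009]
  twist: [0,0,0,0,0]
  fingers: [-1,-1,-1,-1,-1]

```text
time_s: 15.22
ee_pos: [546.4, 19.1, 244.5]
tool_rot: [-3.132, -0.246, -0.001]
contact_force: [0.3, -1.2, 0.4]
opening: 72.5
grip_force: 0.0
```

drive_tool:
  xyz:
    - [-0.0147,0.04,-0.009]
    - [-0.0147,0.04,-0.009]
    - [-0.0147,0.04,-0.009]
    - [-0.0147,0.04,-0.009]
    - [-0.0147,0.04,-0.009]
  twist: [0,0,0,0,0]
  fingers: [-1,-1,-1,-1,-1]

```text
time_s: 15.63
ee_pos: [506.6, -180.9, 287.7]
tool_rot: [3.132, 0.246, 0.001]
contact_force: [0.6, 0.0, -0.3]
opening: 85.6
grip_force: 0.0
```

drive_tool:
  xyz:
    - [0,0,0]
    - [0,0,0]
    - [0,0,0]
    - [0,0,0]
    - [0,0,0]
  twist: [-1,-1.1,-1.1,-1.1,-1.1]
  fingers: [-1,-1,-1,-1,-1]

```text
time_s: 16.05
ee_pos: [507.4, -179.1, 287.0]
tool_rot: [2.936, 1.118, 0.0]
contact_force: [0.3, 0.1, -0.7]
opening: 85.5
grip_force: 0.0
```

drive_tool:
  xyz:
    - [0,0,0]
    - [0,0,0]
    - [0,0,0]
    - [0,0,0]
    - [0,0,0]
  twist: [-1.1,-1.1,-1.1,-1.1,-1.1]
  fingers: [-1,-1,-1,-1,-1]

```text
time_s: 16.47
ee_pos: [507.4, -179.0, 287.0]
tool_rot: [2.497, 1.906, 0.0]
contact_force: [0.1, 0.1, -1.0]
opening: 85.3
grip_force: 0.0
```

drive_tool:
  xyz:
    - [0,0,0]
    - [0,0,0]
    - [0,0,0]
    - [0,0,0]
    - [0,0,0]
  twist: [-1.1,-1.1,-0.4,0,0]
  fingers: [-1,-1,-1,-1,-1]

```text
time_s: 16.88
ee_pos: [507.5, -179.1, 287.0]
tool_rot: [2.224, 2.218, 0.0]
contact_force: [-0.7, -0.2, -0.2]
opening: 85.5
grip_force: 0.0
```

```bash
python3 - <<'E'
from h import *
o=st();print(np.round(o['qpos'],2))
p=imaging.get_image('wrist');cv2.imwrite('pics/w8.png',p['img']);np.savez('w8.npz',R=p['R'],t=p['t'],mtx=p['mtx'],D=p['D'])
E
```

```text
16.8833 [ 507.5 -179.1  287. ] [ 0.003  1.     0.     1.    -0.003  0.     0.     0.    -1.   ] [-0.7 -0.2 -0.2] 85.48804490477579 0.0
[ 0.49  0.18 -0.31  1.85  0.06  1.12  0.16]
```

View pics/w8.png

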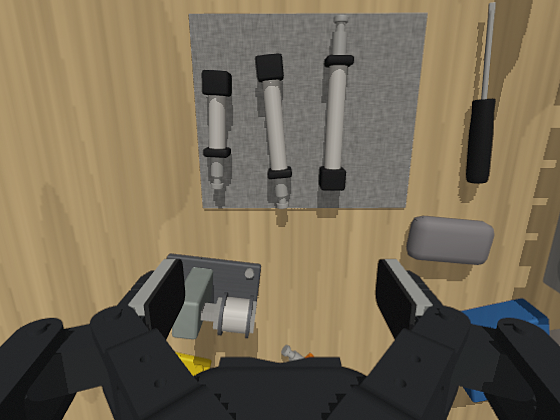

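Mat view: left tube has block (217,82), shaft (217,95)-(217,149), flange 152, tip 189. Middle tube has block (269,67), shaft (271,80)-(279,169), tip (282,208). Right tube has tip (341,15), shaft (339,66)-(333,167), block (332,178).

```bash
python3 - <<'E'
from h import *
p=dict(np.load('w8.npz'))
C0=-p['R'].T@p['t'];print('cam',C0.round())
def L(n,a,b,z,z2=None):
    A=ray(p,*a,z);B=ray(p,*b,z2 or z);d=(B-A)[:2];print(n,np.round(A,1),np.round(B,1),'mid',np.round((A+B)/2,1),'len',np.linalg.norm(d).round(1),'ang',np.degrees(np.arctan2(d[1],d[0])).round(1))
L('mat',(190,14),(427,14),3);L('mat y',(193,14),(205,210),3)
L('C shaft',(218,95),(217,149),27);L('C blockfar-tip',(217,71),(218,189),32,12)
L('B shaft',(271,80),(279,169),27);L('B far-tip',(269,54),(282,209),32,12)
L('A shaft',(339,66),(333,167),27);L('A tip-block',(341,14),(332,190),20,15)
g=cv2.cvtColor(cv2.imread('pics/w8.png'),6)
print(g[60:195,217].tolist())
E
```

```text
cam [ 508. -108.  416.]
mat [406.8  -4.9   3. ] [674.3  -5.7   3. ] mid [540.6  -5.3   3. ] len 267.6 ang -0.2
mat y [410.2  -4.9   3. ] [ 407.9 -236.8    3. ] mid [ 409.  -120.8    3. ] len 231.9 ang -90.6
C shaft [437.7 -92.4  27. ] [ 433.1 -153.3   27. ] mid [ 435.4 -122.8   27. ] len 61.0 ang -94.4
C blockfar-tip [439.  -67.6  32. ] [ 428.6 -205.8   12. ] mid [ 433.8 -136.7   22. ] len 138.6 ang -94.3
B shaft [498.1 -76.6  27. ] [ 506.8 -177.5   27. ] mid [ 502.5 -127.    27. ] len 101.3 ang -85.1
B far-tip [496.3 -50.6  32. ] [ 510.5 -232.9   12. ] mid [ 503.4 -141.7   22. ] len 182.8 ang -85.6
A shaft [573.7 -62.3  27. ] [ 572.1 -175.2   27. ] mid [ 572.9 -118.8   27. ] len 112.9 ang -90.8
A tip-block [574.5  -9.4  20. ] [ 574.1 -206.8   15. ] mid [ 574.3 -108.1   17.5] len 197.3 ang -90.1
[116, 121, 116, 119, 121, 112, 106, 104, 110, 116, 57, 29, 33, 33, 33, 32, 34, 31, 32, 32, 31, 31, 29, 31, 28, 29, 30, 29, 31, 28, 31, 28, 30, 22, 3, 66, 128, 119, 117, 115, 112, 123, 169, 165, 165, 165, 165, 165, 164, 165, 164, 164, 164, 164, 164, 164, 164, 164, 164, 165, 164, 164, 164, 164, 164, 164, 165, 164, 164, 164, 164, 164, 164, 164, 164, 164, 164, 164, 164, 164, 163, 164, 164, 164, 164, 164, 165, 171, 147, 43, 34, 36, 33, 31, 27, 24, 7, 53, 104, 101, 98, 93, 145, 145, 141, 141, 141, 141, 141, 141, 142, 141, 141, 141, 142, 143, 147, 99, 91, 143, 144, 141, 142, 140, 145, 138, 140, 139, 139, 89, 76, 74, 73, 74, 78]
```

drive_tool:
  xyz:
    - [0.0087,-0.0146,0.03]
    - [0.0087,-0.0146,0.03]
    - [0.0087,-0.0146,0.03]
    - [0.0087,-0.0146,0.03]
    - [0.0087,-0.0146,0.03]
  twist: [0,0,0,0,0.73]
  fingers: [-0.2,-0.2,-0.2,-0.2,-0.2]

```text
time_s: 17.35
ee_pos: [433.7, -135.2, 136.0]
tool_rot: [2.305, 2.133, 0.001]
contact_force: [1.4, -0.3, -1.3]
opening: 51.2
grip_force: 0.0
```

drive_tool:
  xyz:
    - [0,0,0.03]
    - [0,0,0.03]
    - [0,0,0.01]
    - [0,0,0]
    - [0,0,0]
  twist: [0,0,0,0,0]
  fingers: [-0.2,-0.2,-0.2,-0.2,-0.2]
  squeeze: 90

```text
time_s: 17.77
ee_pos: [434.9, -135.5, 67.4]
tool_rot: [-2.306, -2.133, 0.0]
contact_force: [-0.8, -0.7, 0.8]
opening: 51.3
grip_force: 0.0
```

```bash
python3 - <<'E'
from h import *
o=st()
p=imaging.get_image('wrist');cv2.imwrite('pics/w9.png',p['img']);np.savez('w9.npz',R=p['R'],t=p['t'],mtx=p['mtx'],D=p['D'])
for t in ['tube1']:
  print(t,[(np.round(w(p,d['point'])).tolist(),round(d['confidence'],2)) for d in nets.find_in(p,t)[:4]])
E
```

```text
17.7667 [ 434.9 -135.5   67.4] [ 0.077  0.997 -0.     0.997 -0.077  0.     0.    -0.    -1.   ] [-0.8 -0.7  0.8] 51.29150770347882 0.0
tube1 [([500.0, -96.0, 29.0], 0.94), ([433.0, -110.0, 29.0], 0.74), ([567.0, -114.0, 31.0], 0.73)]
```

View pics/w9.png

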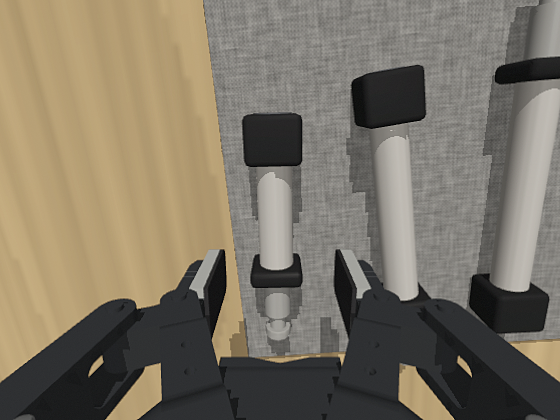

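The tube is centred between the jaws (shaft column 276), so I'll descend and grip.

drive_tool:
  xyz:
    - [0,0,0.02]
    - [0,0,0.018]
    - [0,0,0.009]
    - [0,0,0]
    - [0,0,0]
  twist: [0,0,0,0,0]
  fingers: [-0.2,-0.2,-0.2,-0.2,1]

```text
time_s: 18.28
ee_pos: [434.9, -135.6, 20.6]
tool_rot: [2.305, 2.134, 0.0]
contact_force: [1.0, -0.4, 0.2]
opening: 40.3
grip_force: 0.0
```

drive_tool:
  xyz:
    - [0,0,0]
    - [0,0,0]
    - [0,0,0]
    - [0,0,0]
    - [0,0,0]
  twist: [0,0,0,0,0]
  fingers: [1,1,1,1,1]

```text
time_s: 18.7
ee_pos: [435.2, -135.8, 21.3]
tool_rot: [2.304, 2.133, 0.001]
contact_force: [-3.5, 0.2, 16.1]
opening: 17.2
grip_force: 87.3
```

drive_tool:
  xyz:
    - [0,0,-0.02]
    - [0,0,-0.035]
    - [0,0,-0.035]
    - [0,0,-0.035]
    - [0,0,-0.035]
  twist: [0,0,0,0,0]
  fingers: [1,1,1,1,1]

```text
time_s: 19.12
ee_pos: [434.2, -135.3, 182.5]
tool_rot: [2.305, 2.134, 0.001]
contact_force: [1.7, 0.5, -1.4]
opening: 16.9
grip_force: 88.6
```

```bash
cat > held.py <<'E'
from h import *
# block/flange edge of held tube in tool frame, from column profile near col 280
def held(fn,dz=3):
    o=st();p=imaging.get_image('wrist');cv2.imwrite(fn,p['img'])
    T=np.array(o['ee_pos']);M=Ro.from_rotvec(o['tool_rot']).as_matrix()
    g=cv2.cvtColor(p['img'],6).astype(int)
    for z in (10,15):
        r=[]
        for row in range(0,330,15):
            pass
    s=g[0:330,281];e=[i for i in range(1,330) if abs(s[i]-s[i-1])>25]
    print('edges',e)
    for r in e: print(r,'x@axis+10 %.1f  @+15 %.1f'%tuple((M.T@(ray(p,281,r,T[2]+dz+h)-T))[0] for h in (10,15)))
    for r in (150,180,220,250):
        c=g[r,200:360];b=np.where(c>130)[0]
        if len(b):
            a,d=200+b.min(),200+b.max();print('row',r,a,d,'toolxy',(M.T@(ray(p,(a+d)/2,r,T[2]+dz+5)-T))[:2].round(1))
    return p
E
python3 -c "
from held import *
held('pics/w10.png')"
```

```text
19.1167 [ 434.2 -135.3  182.5] [ 0.077  0.997  0.001  0.997 -0.077  0.     0.     0.001 -1.   ] [ 1.7  0.5 -1.4] 16.873197217771466 88.5988712310791
edges [36, 114, 115, 186, 194, 319, 320]
36 x@axis+10 94.1  @+15 93.1
114 x@axis+10 69.8  @+15 69.9
115 x@axis+10 69.5  @+15 69.6
186 x@axis+10 44.3  @+15 45.5
194 x@axis+10 41.3  @+15 42.6
319 x@axis+10 -12.6  @+15 -8.9
320 x@axis+10 -13.0  @+15 -9.4
row 150 200 359 toolxy [56.9  0. ]
row 180 200 359 toolxy [45.5  0. ]
row 220 200 359 toolxy [29.4  0. ]
row 250 200 359 toolxy [16.5  0. ]
```

drive_tool:
  xyz:
    - [0.0247,0.0123,0]
    - [0.0247,0.0123,0]
    - [0.0247,0.0123,0]
    - [0.0247,0.0123,0]
    - [0.0247,0.0123,0]
  twist: [0,0,0,0,0]
  fingers: [1,1,1,1,1]

```text
time_s: 19.58
ee_pos: [505.9, -16.0, 180.8]
tool_rot: [2.305, 2.133, 0.001]
contact_force: [-0.2, -0.0, -1.1]
opening: 16.8
grip_force: 88.7
```

drive_tool:
  xyz:
    - [0.0247,0.0123,0]
    - [0.0247,0.0123,0]
    - [0.0247,0.0123,0]
    - [0.0247,0.0123,0]
    - [0.0247,0.0123,0]
  twist: [0,0,0,0,0]
  fingers: [1,1,1,1,1]

```text
time_s: 20.0
ee_pos: [576.7, 102.4, 180.7]
tool_rot: [2.305, 2.134, 0.001]
contact_force: [0.1, -1.1, -1.4]
opening: 17.0
grip_force: 88.7
```

drive_tool:
  xyz:
    - [0,0,0]
    - [0,0,0]
    - [0,0,0]
    - [0,0,0]
    - [0,0,0]
  twist: [1,1.1,1.1,1.1,1.1]
  fingers: [1,1,1,1,1]

```text
time_s: 20.42
ee_pos: [576.1, 101.2, 180.6]
tool_rot: [2.813, 1.398, 0.001]
contact_force: [-0.2, 0.0, -1.5]
opening: 17.2
grip_force: 88.8
```

drive_tool:
  xyz:
    - [0,0,0]
    - [0,0,0]
    - [0,0,0]
    - [0,0,0]
    - [0,0,0]
  twist: [1.1,1.1,1.1,1.1,1.1]
  fingers: [1,1,1,1,1]

```text
time_s: 20.83
ee_pos: [576.1, 101.2, 180.7]
tool_rot: [-3.094, -0.542, -0.001]
contact_force: [-0.2, -0.3, -0.9]
opening: 16.7
grip_force: 88.7
```

drive_tool:
  xyz:
    - [0,0,0]
    - [0,0,0]
    - [0,0,0]
    - [0,0,0]
    - [0,0,0]
  twist: [1,0.9,0,0,0]
  fingers: [1,1,1,1,1]

```text
time_s: 21.25
ee_pos: [576.1, 101.4, 180.3]
tool_rot: [-3.132, -0.246, -0.001]
contact_force: [0.4, 0.5, -0.7]
opening: 16.9
grip_force: 88.6
```

```bash
cat > tgt.py <<'E'
from h import *
def tgt(k,off,sgn=1):
    o=env.get_obs();T=np.array(o['ee_pos']);M=Ro.from_rotvec(o['tool_rot']).as_matrix()
    th=np.radians(8.83);c=np.array([586.7,220.3])+np.array([-np.sin(th),np.cos(th)])*58*(k-3)
    g=c-off*sgn*np.array([np.cos(th),np.sin(th)])
    d=np.r_[g,T[2]]-T
    print(o['time_s'],'T',T.round(1),'yaw',np.degrees(np.arctan2(M[1,0],M[0,0])).round(2),'goal',g.round(1),'toolmove',(M.T@d).round(1),'open',round(o['opening'],1),np.round(o['qpos'],2))
E
python3 -c "
from tgt import *
tgt(1,28.5)"
```

```text
21.25 T [576.1 101.4 180.3] yaw 8.98 goal [576.3 101.3] toolmove [0.2 0.1 0. ] open 16.9 [-0.14  0.35 -0.18  1.87  0.08  0.93 -1.77]
```

drive_tool:
  xyz:
    - [0,0,0.03]
    - [0,0,0.03]
    - [0,0,0.03]
    - [0,0,0.024]
    - [0,0,0]
  twist: [0,0,0,0,0]
  fingers: [1,1,1,1,1]

```text
time_s: 21.67
ee_pos: [573.7, 100.8, 61.8]
tool_rot: [3.132, 0.245, -0.01]
contact_force: [-1.4, 0.3, -4.1]
opening: 17.1
grip_force: 88.2
```

drive_tool:
  xyz:
    - [0,0,0.003]
    - [0,0,0.002]
    - [0,0,0.002]
    - [0,0,0]
    - [0,0,0]
  twist: [0,0,0,0,0]
  fingers: [1,1,1,1,1]

```text
time_s: 22.08
ee_pos: [577.5, 101.6, 60.3]
tool_rot: [-3.132, -0.241, -0.005]
contact_force: [2.8, 1.0, 2.2]
opening: 16.8
grip_force: 88.9
```

drive_tool:
  xyz:
    - [0,0,0.002]
    - [0,0,0.002]
    - [0,0,0.002]
    - [0,0,0]
    - [0,0,0]
  twist: [0,0,0,0,0]
  fingers: [1,1,1,1,1]

```text
time_s: 22.5
ee_pos: [576.0, 101.2, 52.9]
tool_rot: [3.132, 0.241, -0.0]
contact_force: [-1.5, 1.1, 5.1]
opening: 17.1
grip_force: 89.6
```

drive_tool:
  xyz:
    - [0,0,0.001]
    - [0,0,0]
    - [0,0,0]
    - [0,0,0]
    - [0,0,0]
  twist: [0,0,0,0,0]
  fingers: [1,1,0,0,0]

```text
time_s: 22.92
ee_pos: [575.9, 101.1, 51.6]
tool_rot: [3.132, 0.241, -0.001]
contact_force: [-0.8, -0.6, -0.1]
opening: 42.8
grip_force: 0.0
```

drive_tool:
  xyz:
    - [0,0,0]
    - [0,0,-0.025]
    - [0,0,-0.025]
    - [0.01,0,0]
    - [0.01,0,0]
  twist: [0,0,0,0,0]
  fingers: [0,0,0,1,1]

```text
time_s: 23.33
ee_pos: [597.0, 104.4, 103.2]
tool_rot: [-3.132, -0.24, -0.004]
contact_force: [0.1, -0.2, 0.2]
opening: 19.5
grip_force: 0.0
```

drive_tool:
  xyz:
    - [0.009,0,0]
    - [0,0,0]
    - [0,0,0]
    - [0,0,0.005]
    - [0,0,0.005]
  twist: [0,0,0,0,0]
  fingers: [1,1,1,1,1]

```text
time_s: 23.75
ee_pos: [604.3, 105.6, 91.1]
tool_rot: [3.132, 0.241, -0.001]
contact_force: [0.4, 0.1, -0.3]
opening: 0.2
grip_force: 0.0
```

drive_tool:
  xyz:
    - [0,0,0.005]
    - [0,0,0.005]
    - [0,0,0.002]
    - [0,0,0]
    - [0,0,0]
  twist: [0,0,0,0,0]
  fingers: [1,1,1,1,1]

```text
time_s: 24.17
ee_pos: [604.8, 105.7, 79.8]
tool_rot: [-3.132, -0.241, 0.0]
contact_force: [-0.1, 0.3, -0.3]
opening: 0.1
grip_force: 0.0
```

drive_tool:
  xyz:
    - [0,0,0.002]
    - [0,0,0.002]
    - [0,0,0.002]
    - [0,0,0]
    - [0,0,0]
  twist: [0,0,0,0,0]
  fingers: [1,1,1,1,1]

```text
time_s: 24.58
ee_pos: [604.9, 105.7, 74.0]
tool_rot: [-3.132, -0.241, -0.0]
contact_force: [-0.1, -0.2, 1.5]
opening: -0.0
grip_force: 0.5
```

drive_tool:
  xyz:
    - [0,0,0.001]
    - [0,0,0.001]
    - [0,0,0.001]
    - [0,0,0]
    - [0,0,0]
  twist: [0,0,0,0,0]
  fingers: [1,1,1,1,1]

```text
time_s: 25.0
ee_pos: [605.8, 106.1, 73.2]
tool_rot: [-3.132, -0.24, -0.004]
contact_force: [-8.5, -0.8, 34.4]
opening: -0.1
grip_force: 17.3
```

drive_tool:
  xyz:
    - [0,0,-0.02]
    - [0,0,-0.03]
    - [0,0,-0.03]
    - [0,0,-0.03]
    - [0,0,-0.02]
  twist: [0,0,0,0,0]
  fingers: [1,1,1,1,1]

```text
time_s: 25.42
ee_pos: [605.4, 105.8, 203.8]
tool_rot: [-3.132, -0.24, -0.004]
contact_force: [0.7, -0.1, 0.3]
opening: 0.2
grip_force: 0.0
```

drive_tool:
  xyz:
    - [-0.0143,0.0267,-0.0084]
    - [-0.0143,0.0267,-0.0084]
    - [-0.0143,0.0267,-0.0084]
    - [-0.0143,0.0267,-0.0084]
    - [-0.0143,0.0267,-0.0084]
  twist: [0,0,0,0,0]
  fingers: [-0.2,-0.2,-0.2,-0.2,-0.2]

```text
time_s: 25.83
ee_pos: [553.8, -38.4, 243.3]
tool_rot: [-3.132, -0.241, -0.0]
contact_force: [1.6, 0.6, 0.5]
opening: 51.1
grip_force: 0.0
```

drive_tool:
  xyz:
    - [-0.0143,0.0267,-0.0084]
    - [-0.0143,0.0267,-0.0084]
    - [-0.0143,0.0267,-0.0084]
    - [-0.0143,0.0267,-0.0084]
    - [-0.0143,0.0267,-0.0084]
  twist: [0,0,0,0,0]
  fingers: [-0.2,-0.2,-0.2,-0.2,-0.2]

```text
time_s: 26.25
ee_pos: [503.5, -181.4, 285.4]
tool_rot: [-3.132, -0.24, -0.0]
contact_force: [-0.1, 0.5, -0.5]
opening: 51.2
grip_force: 0.0
```

drive_tool:
  xyz:
    - [0,0,0]
    - [0,0,0]
    - [0,0,0]
    - [0,0,0]
    - [0,0,0]
  twist: [-1,-1.1,-1.1,-1.1,-1.1]
  fingers: [-0.2,-0.2,-0.2,-0.2,-0.2]

```text
time_s: 26.67
ee_pos: [504.2, -180.1, 284.9]
tool_rot: [-2.938, -1.113, -0.0]
contact_force: [0.1, -0.2, -1.0]
opening: 51.4
grip_force: 0.0
```

drive_tool:
  xyz:
    - [0,0,0]
    - [0,0,0]
    - [0,0,0]
    - [0,0,0]
    - [0,0,0]
  twist: [-1.1,-1.1,-1.1,-1.1,-1.1]
  fingers: [-0.2,-0.2,-0.2,-0.2,-0.2]

```text
time_s: 27.08
ee_pos: [504.2, -180.0, 284.8]
tool_rot: [-2.5, -1.902, 0.0]
contact_force: [-0.8, -0.5, -0.4]
opening: 51.1
grip_force: 0.0
```

drive_tool:
  xyz:
    - [0,0,0]
    - [0,0,0]
    - [0,0,0]
    - [0,0,0]
    - [0,0,0]
  twist: [-1.1,-1.1,-0.4,0,0]
  fingers: [-0.2,-0.2,-0.2,-0.2,-0.2]

```text
time_s: 27.5
ee_pos: [504.2, -180.1, 284.9]
tool_rot: [-2.228, -2.215, 0.0]
contact_force: [-0.3, 1.1, 0.2]
opening: 51.3
grip_force: 0.0
```

```bash
cat > tubes.py <<'E'
from h import *
def tubes(fn):
    o=st();p=imaging.get_image('wrist');cv2.imwrite(fn,p['img']);im=p['img']
    T=np.array(o['ee_pos']);M=Ro.from_rotvec(o['tool_rot']).as_matrix()
    hsv=cv2.cvtColor(im,cv2.COLOR_BGR2HSV);m=((hsv[...,1]<40)&(hsv[...,2]>148)).astype(np.uint8)
    m[250:]=0;m=cv2.morphologyEx(m,cv2.MORPH_OPEN,np.ones((5,5)))
    n,l,s,c=cv2.connectedComponentsWithStats(m)
    for i in range(1,n):
        if s[i,4]<400: continue
        r=cv2.minAreaRect(np.argwhere(l==i)[:,::-1].astype(np.float32));b=np.array([ray(p,*q,27)[:2] for q in cv2.boxPoints(r)])
        e=[np.linalg.norm(b[1]-b[0]),np.linalg.norm(b[2]-b[1])];d=(b[1]-b[0]) if e[0]>e[1] else (b[2]-b[1])
        if d[1]<0:d=-d
        mid=b.mean(0);a=np.arctan2(d[1],d[0]);print('px',c[i].round(),'mid',mid.round(1),'len,w',np.round(sorted(e)[::-1],1),'ang',np.degrees(a).round(1))
E
python3 -c "
from tubes import *
tubes('pics/w11.png')"
```

```text
27.5 [ 504.2 -180.1  284.9] [ 0.006  1.    -0.     1.    -0.006  0.     0.    -0.    -1.   ] [-0.3  1.1  0.2] 51.338142279955946 0.0
px [339. 118.] mid [ 573. -121.] len,w [110.7  14.1] ang 89.1
px [278. 126.] mid [ 503.  -129.9] len,w [95.  13.8] ang 95.0
```

drive_tool:
  xyz:
    - [0.013,-0.0003,0.035]
    - [0.013,-0.0003,0.035]
    - [0.013,0,0.035]
    - [0,0,0.035]
    - [0,0,0.035]
  twist: [0,0,0,0,-0.9]
  fingers: [-0.2,-0.2,-0.2,-0.2,-0.2]

```text
time_s: 27.97
ee_pos: [503.9, -140.1, 108.8]
tool_rot: [2.121, 2.317, 0.001]
contact_force: [2.3, -0.3, -0.5]
opening: 51.3
grip_force: 0.0
```

drive_tool:
  xyz:
    - [0,0,0.03]
    - [0,0,0.02]
    - [0,0,0]
    - [0,0,0]
    - [0,0,0]
  twist: [0,0,0,0,0]
  fingers: [-0.2,-0.2,-0.2,-0.2,-0.2]

```text
time_s: 28.38
ee_pos: [504.6, -141.1, 61.2]
tool_rot: [2.119, 2.318, 0.001]
contact_force: [0.2, 0.1, 1.0]
opening: 51.0
grip_force: 0.0
```

drive_tool:
  xyz:
    - [0,0,0.02]
    - [0,0,0.013]
    - [0,0,0.007]
    - [0,0,0]
    - [0,0,0]
  twist: [0,0,0,0,0]
  fingers: [-0.2,-0.2,-0.2,-0.2,-0.2]

```text
time_s: 28.8
ee_pos: [504.4, -141.1, 20.9]
tool_rot: [2.118, 2.319, 0.001]
contact_force: [0.3, 0.9, 0.8]
opening: 51.2
grip_force: 0.0
```

drive_tool:
  xyz:
    - [0,0,0]
    - [0,0,0]
    - [0,0,0]
    - [0,0,0]
    - [0,0,0]
  twist: [0,0,0,0,0]
  fingers: [1,1,1,1,1]

```text
time_s: 29.22
ee_pos: [504.3, -141.2, 21.1]
tool_rot: [2.118, 2.319, 0.001]
contact_force: [-3.0, 0.8, 16.4]
opening: 17.0
grip_force: 87.6
```

drive_tool:
  xyz:
    - [0,0,0]
    - [0,0,0]
    - [0,0,0]
    - [0,0,0]
    - [0,0,0]
  twist: [0,0,0,0,0]
  fingers: [1,1,1,1,1]

```text
time_s: 29.63
ee_pos: [504.4, -141.2, 21.1]
tool_rot: [2.118, 2.319, 0.001]
contact_force: [-4.3, 0.8, 16.1]
opening: 16.7
grip_force: 87.6
```

drive_tool:
  xyz:
    - [0,0,-0.02]
    - [0,0,-0.035]
    - [0,0,-0.035]
    - [0,0,-0.035]
    - [0,0,-0.035]
  twist: [0,0,0,0,0]
  fingers: [1,1,1,1,1]

```text
time_s: 30.05
ee_pos: [503.4, -140.9, 182.0]
tool_rot: [2.119, 2.32, 0.0]
contact_force: [0.4, -1.2, -1.6]
opening: 17.2
grip_force: 88.6
```

drive_tool:
  xyz:
    - [0.0272,0.0055,0]
    - [0.0272,0.0055,0]
    - [0.0272,0.0055,0]
    - [0.0272,0.0055,0]
    - [0.0272,0.0055,0]
  twist: [0,0,0,0,0]
  fingers: [1,1,1,1,1]

```text
time_s: 30.47
ee_pos: [518.8, -1.9, 180.5]
tool_rot: [2.119, 2.319, 0.001]
contact_force: [0.3, -0.0, -1.2]
opening: 16.8
grip_force: 88.8
```

drive_tool:
  xyz:
    - [0.0272,0.0055,0]
    - [0.0272,0.0055,0]
    - [0.0272,0.0055,0]
    - [0.0272,0.0055,0]
    - [0.0272,0.0055,0]
  twist: [0,0,0,0,0]
  fingers: [1,1,1,1,1]

```text
time_s: 30.88
ee_pos: [533.9, 136.1, 180.3]
tool_rot: [2.119, 2.319, 0.0]
contact_force: [0.9, -0.4, -1.5]
opening: 17.0
grip_force: 88.8
```

drive_tool:
  xyz:
    - [0.0272,0.0055,0]
    - [0.0272,0.0055,0]
    - [0.0272,0.0055,0]
    - [0.0272,0.0055,0]
    - [0.0272,0.0055,0]
  twist: [0,0,0,0,0]
  fingers: [1,1,1,1,1]

```text
time_s: 31.3
ee_pos: [549.0, 274.0, 180.2]
tool_rot: [2.119, 2.319, -0.0]
contact_force: [-0.0, -1.2, -1.9]
opening: 16.7
grip_force: 88.8
```

drive_tool:
  xyz:
    - [0,0,0]
    - [0,0,0]
    - [0,0,0]
    - [0,0,0]
    - [0,0,0]
  twist: [1,1.1,1.1,1.1,1.1]
  fingers: [1,1,1,1,1]

```text
time_s: 31.72
ee_pos: [549.0, 272.7, 180.2]
tool_rot: [-2.686, -1.629, 0.0]
contact_force: [0.0, -0.3, -1.9]
opening: 16.7
grip_force: 89.0
```

drive_tool:
  xyz:
    - [0,0,0]
    - [0,0,0]
    - [0,0,0]
    - [0,0,0]
    - [0,0,0]
  twist: [1.1,1.1,1.1,1.1,1.1]
  fingers: [1,1,1,1,1]

```text
time_s: 32.13
ee_pos: [549.0, 272.7, 180.2]
tool_rot: [-3.038, -0.799, 0.0]
contact_force: [-0.4, -0.6, -1.7]
opening: 16.9
grip_force: 88.9
```

drive_tool:
  xyz:
    - [0,0,0]
    - [0,0,0]
    - [0,0,0]
    - [0,0,0]
    - [0,0,0]
  twist: [1.1,1.1,1.1,0.2,0]
  fingers: [1,1,1,1,1]

```text
time_s: 32.55
ee_pos: [549.0, 272.9, 180.1]
tool_rot: [3.132, 0.243, 0.0]
contact_force: [-0.3, -0.2, -2.4]
opening: 17.1
grip_force: 88.9
```

```bash
python3 -c "
from tgt import *
tgt(4,28.5)
import held
held.held('pics/w12.png')"
```

```text
32.55 T [549.  272.9 180.1] yaw 8.89 goal [549.6 273.2] toolmove [ 0.7 -0.3  0. ] open 17.1 [-0.51  0.39 -0.07  1.81  0.03  0.94 -2.01]
32.55 [549.  272.9 180.1] [ 0.988  0.154  0.     0.154 -0.988 -0.     0.     0.    -1.   ] [-0.3 -0.2 -2.4] 17.073514072904896 88.85026216506958
edges [46, 47, 48, 126, 127, 130, 267, 328]
46 x@axis+10 91.5  @+15 90.7
47 x@axis+10 91.2  @+15 90.4
48 x@axis+10 90.9  @+15 90.1
126 x@axis+10 66.1  @+15 66.3
127 x@axis+10 65.8  @+15 66.0
130 x@axis+10 64.7  @+15 65.0
267 x@axis+10 11.8  @+15 14.3
328 x@axis+10 -16.6  @+15 -12.8
row 150 200 359 toolxy [57.2  0.2]
row 180 256 359 toolxy [45.8 10.9]
row 220 257 358 toolxy [29.7 11.3]
row 250 257 359 toolxy [16.8 11.8]
```

drive_tool:
  xyz:
    - [0.0007,0,0.03]
    - [0,0,0.03]
    - [0,0,0.03]
    - [0,0,0.024]
    - [0,0,0]
  twist: [0,0,0,0,0]
  fingers: [1,1,1,1,1]

```text
time_s: 33.02
ee_pos: [547.6, 272.2, 61.7]
tool_rot: [3.13, 0.247, -0.008]
contact_force: [-2.4, 3.3, -5.3]
opening: 17.1
grip_force: 88.5
```

drive_tool:
  xyz:
    - [0,0,0.003]
    - [0,0,0.002]
    - [0,0,0.002]
    - [0,0,0]
    - [0,0,0]
  twist: [0,0,0,0,0]
  fingers: [1,1,1,1,1]

```text
time_s: 33.43
ee_pos: [550.9, 273.4, 60.4]
tool_rot: [-3.131, -0.241, -0.004]
contact_force: [-1.3, 1.6, 4.6]
opening: 16.7
grip_force: 89.2
```

drive_tool:
  xyz:
    - [0,0,0.002]
    - [0,0,0.002]
    - [0,0,0.002]
    - [0,0,0]
    - [0,0,0]
  twist: [0,0,0,0,0]
  fingers: [1,1,1,1,1]

```text
time_s: 33.85
ee_pos: [549.9, 273.1, 52.9]
tool_rot: [-3.132, -0.241, -0.0]
contact_force: [0.9, 4.1, 0.3]
opening: 16.7
grip_force: 89.3
```

Same behaviour as tube1, so I'll release and press from above.

drive_tool:
  xyz:
    - [0,0,0.001]
    - [0,0,0]
    - [0,0,0]
    - [0,0,0]
    - [0,0,0]
  twist: [0,0,0,0,0]
  fingers: [1,1,0,0,0]

```text
time_s: 34.27
ee_pos: [549.6, 272.2, 51.6]
tool_rot: [3.132, 0.24, -0.001]
contact_force: [-1.1, 0.0, 0.7]
opening: 42.7
grip_force: 0.0
```

drive_tool:
  xyz:
    - [0,0,0]
    - [0,0,-0.025]
    - [0,0,-0.025]
    - [0.01,0,0]
    - [0.01,0,0]
  twist: [0,0,0,0,0]
  fingers: [0,0,0,1,1]

```text
time_s: 34.68
ee_pos: [570.6, 276.2, 103.3]
tool_rot: [-3.131, -0.241, -0.003]
contact_force: [-0.3, -0.6, -0.4]
opening: 19.4
grip_force: 0.0
```

drive_tool:
  xyz:
    - [0.009,0,0]
    - [0,0,0]
    - [0,0,0]
    - [0,0,0.005]
    - [0,0,0.005]
  twist: [0,0,0,0,0]
  fingers: [1,1,1,1,1]

```text
time_s: 35.1
ee_pos: [578.0, 277.2, 91.1]
tool_rot: [3.132, 0.241, -0.001]
contact_force: [-0.2, 0.7, 0.8]
opening: 0.0
grip_force: 0.0
```

drive_tool:
  xyz:
    - [0,0,0.005]
    - [0,0,0.005]
    - [0,0,0.003]
    - [0,0,0.002]
    - [0,0,0]
  twist: [0,0,0,0,0]
  fingers: [1,1,1,1,1]

```text
time_s: 35.52
ee_pos: [578.2, 277.2, 76.4]
tool_rot: [3.132, 0.241, -0.001]
contact_force: [-0.1, -0.6, -0.5]
opening: 0.2
grip_force: 0.0
```

drive_tool:
  xyz:
    - [0,0,0.002]
    - [0,0,0.001]
    - [0,0,0.001]
    - [0,0,0.001]
    - [0,0,0]
  twist: [0,0,0,0,0]
  fingers: [1,1,1,1,1]

```text
time_s: 35.93
ee_pos: [579.1, 278.0, 73.5]
tool_rot: [-3.131, -0.241, -0.003]
contact_force: [-4.5, -0.3, 18.0]
opening: -0.1
grip_force: 9.1
```

drive_tool:
  xyz:
    - [0,0,0.001]
    - [0,0,0]
    - [0,0,-0.03]
    - [0,0,-0.03]
    - [0,0,-0.03]
  twist: [0,0,0,0,0]
  fingers: [1,1,1,1,1]

```text
time_s: 36.35
ee_pos: [578.2, 277.2, 162.0]
tool_rot: [3.132, 0.241, -0.001]
contact_force: [-0.1, -0.1, -0.5]
opening: -0.0
grip_force: 0.0
```

drive_tool:
  xyz:
    - [0,0,-0.04]
    - [-0.0055,0.0329,-0.0058]
    - [-0.0055,0.0329,-0.0058]
    - [-0.0055,0.0329,-0.0058]
    - [-0.0055,0.0329,-0.0058]
  twist: [0,0,0,0,0]
  fingers: [-0.2,-0.2,-0.2,-0.2,-0.2]

```text
time_s: 36.77
ee_pos: [576.6, 142.5, 224.8]
tool_rot: [-3.132, -0.241, -0.001]
contact_force: [0.8, 0.0, -0.1]
opening: 51.0
grip_force: 0.0
```

drive_tool:
  xyz:
    - [-0.0055,0.0329,-0.0058]
    - [-0.0055,0.0329,-0.0058]
    - [-0.0055,0.0329,-0.0058]
    - [-0.0055,0.0329,-0.0058]
    - [-0.0055,0.0329,-0.0058]
  twist: [0,0,0,0,0]
  fingers: [-0.2,-0.2,-0.2,-0.2,-0.2]

```text
time_s: 37.18
ee_pos: [574.5, -24.5, 253.7]
tool_rot: [-3.132, -0.241, -0.001]
contact_force: [1.4, 0.8, 0.4]
opening: 51.3
grip_force: 0.0
```

drive_tool:
  xyz:
    - [-0.0055,0.0329,-0.0058]
    - [-0.0055,0.0329,-0.0058]
    - [-0.0055,0.0329,-0.0058]
    - [-0.0055,0.0329,-0.0058]
    - [-0.0055,0.0329,-0.0058]
  twist: [0,0,0,0,0]
  fingers: [-0.2,-0.2,-0.2,-0.2,-0.2]

```text
time_s: 37.6
ee_pos: [572.4, -191.3, 282.8]
tool_rot: [3.132, 0.241, 0.001]
contact_force: [1.0, -0.2, 0.0]
opening: 51.1
grip_force: 0.0
```

drive_tool:
  xyz:
    - [0,0,0]
    - [0,0,0]
    - [0,0,0]
    - [0,0,0]
    - [0,0,0]
  twist: [-1,-1.1,-1.1,-1.1,-1.1]
  fingers: [-0.2,-0.2,-0.2,-0.2,-0.2]

```text
time_s: 38.02
ee_pos: [572.7, -189.7, 282.3]
tool_rot: [2.938, 1.113, 0.0]
contact_force: [-0.0, -0.3, -0.2]
opening: 51.4
grip_force: 0.0
```

drive_tool:
  xyz:
    - [0,0,0]
    - [0,0,0]
    - [0,0,0]
    - [0,0,0]
    - [0,0,0]
  twist: [-1.1,-1.1,-1.1,-1.1,-1.1]
  fingers: [-0.2,-0.2,-0.2,-0.2,-0.2]

```text
time_s: 38.43
ee_pos: [572.7, -189.7, 282.3]
tool_rot: [2.5, 1.902, 0.0]
contact_force: [0.4, -0.1, 0.3]
opening: 51.5
grip_force: 0.0
```

drive_tool:
  xyz:
    - [0,0,0]
    - [0,0,0]
    - [0,0,0]
    - [0,0,0]
    - [0,0,0]
  twist: [-1.1,-1.1,-0.4,0,0]
  fingers: [-0.2,-0.2,-0.2,-0.2,-0.2]

```text
time_s: 38.85
ee_pos: [572.7, -189.7, 282.2]
tool_rot: [2.228, 2.215, 0.0]
contact_force: [0.3, 0.2, -0.5]
opening: 50.9
grip_force: 0.0
```

```bash
python3 -c "
from tubes import *
tubes('pics/w13.png')"
```

```text
38.85 [ 572.7 -189.7  282.2] [ 0.006  1.     0.     1.    -0.006  0.     0.     0.    -1.   ] [ 0.3  0.2 -0.5] 50.873833244716 0.0
px [279. 109.] mid [ 573.1 -121.4] len,w [110.2  14.2] ang 89.3
```

drive_tool:
  xyz:
    - [0.014,0,0.035]
    - [0.014,0,0.035]
    - [0.014,0,0.035]
    - [0.0137,0,0.035]
    - [0,0,0.035]
  twist: [0,0,0,0,0.08]
  fingers: [-0.2,-0.2,-0.2,-0.2,-0.2]

```text
time_s: 39.32
ee_pos: [573.1, -130.8, 106.0]
tool_rot: [-2.234, -2.209, -0.002]
contact_force: [0.9, -0.3, -0.6]
opening: 51.3
grip_force: 0.0
```

drive_tool:
  xyz:
    - [0,0,0.03]
    - [0,0,0.018]
    - [0,0,0]
    - [0,0,0]
    - [0,0,0]
  twist: [0,0,0,0,0]
  fingers: [-0.2,-0.2,-0.2,-0.2,-0.2]

```text
time_s: 39.73
ee_pos: [573.8, -134.1, 60.5]
tool_rot: [2.235, 2.206, 0.001]
contact_force: [0.6, -0.5, 0.6]
opening: 51.5
grip_force: 0.0
```

drive_tool:
  xyz:
    - [0,0,0.02]
    - [0,0,0.012]
    - [0,0,0.006]
    - [0,0,0]
    - [0,0,0]
  twist: [0,0,0,0,0]
  fingers: [-0.2,-0.2,-0.2,-0.2,-0.2]

```text
time_s: 40.15
ee_pos: [573.1, -134.0, 21.5]
tool_rot: [-2.235, -2.208, -0.0]
contact_force: [0.1, 0.0, -0.1]
opening: 51.5
grip_force: 0.0
```

drive_tool:
  xyz:
    - [0,0,0]
    - [0,0,0]
    - [0,0,0]
    - [0,0,0]
    - [0,0,0]
  twist: [0,0,0,0,0]
  fingers: [1,1,1,1,1]

```text
time_s: 40.57
ee_pos: [573.4, -134.0, 22.1]
tool_rot: [2.234, 2.207, 0.001]
contact_force: [-3.2, -0.2, 10.7]
opening: 16.8
grip_force: 87.8
```

drive_tool:
  xyz:
    - [0,0,0]
    - [0,0,0]
    - [0,0,0]
    - [0,0,0]
    - [0,0,0]
  twist: [0,0,0,0,0]
  fingers: [1,1,1,1,1]

```text
time_s: 40.98
ee_pos: [573.4, -134.1, 22.1]
tool_rot: [2.234, 2.207, 0.001]
contact_force: [-1.6, 0.9, 10.1]
opening: 16.9
grip_force: 87.8
```

drive_tool:
  xyz:
    - [0,0,-0.02]
    - [0,0,-0.035]
    - [0,0,-0.035]
    - [0,0,-0.035]
    - [0,0,-0.035]
  twist: [0,0,0,0,0]
  fingers: [1,1,1,1,1]

```text
time_s: 41.4
ee_pos: [572.6, -133.9, 183.1]
tool_rot: [2.235, 2.208, 0.0]
contact_force: [-0.2, -0.2, -1.4]
opening: 16.8
grip_force: 88.4
```

drive_tool:
  xyz:
    - [0.0309,-0.0025,0]
    - [0.0309,-0.0025,0]
    - [0.0309,-0.0025,0]
    - [0.0309,-0.0025,0]
    - [0.0309,-0.0025,0]
  twist: [0,0,0,0,0]
  fingers: [1,1,1,1,1]

```text
time_s: 41.82
ee_pos: [561.9, 22.0, 181.6]
tool_rot: [2.235, 2.207, 0.001]
contact_force: [0.7, 0.9, -1.5]
opening: 17.1
grip_force: 88.5
```

drive_tool:
  xyz:
    - [0.0309,-0.0025,0]
    - [0.0309,-0.0025,0]
    - [0.0309,-0.0025,0]
    - [0.0309,-0.0025,0]
    - [0.0309,-0.0025,0]
  twist: [0,0,0,0,0]
  fingers: [1,1,1,1,1]

```text
time_s: 42.23
ee_pos: [551.3, 176.7, 181.5]
tool_rot: [2.235, 2.208, 0.0]
contact_force: [0.7, 0.2, -1.6]
opening: 17.1
grip_force: 88.5
```

drive_tool:
  xyz:
    - [0.0309,-0.0025,0]
    - [0.0309,-0.0025,0]
    - [0.0309,-0.0025,0]
    - [0.0309,-0.0025,0]
    - [0.0309,-0.0025,0]
  twist: [0,0,0,0,0]
  fingers: [1,1,1,1,1]

```text
time_s: 42.65
ee_pos: [540.7, 331.3, 181.4]
tool_rot: [2.235, 2.208, 0.0]
contact_force: [0.8, 0.1, -1.8]
opening: 16.7
grip_force: 88.5
```

drive_tool:
  xyz:
    - [0,0,0]
    - [0,0,0]
    - [0,0,0]
    - [0,0,0]
    - [0,0,0]
  twist: [1,1.1,1.1,1.1,1.1]
  fingers: [1,1,1,1,1]

```text
time_s: 43.07
ee_pos: [540.9, 329.9, 181.3]
tool_rot: [2.766, 1.489, -0.0]
contact_force: [-0.3, 0.9, -1.7]
opening: 16.8
grip_force: 88.5
```

drive_tool:
  xyz:
    - [0,0,0]
    - [0,0,0]
    - [0,0,0]
    - [0,0,0]
    - [0,0,0]
  twist: [1.1,1.1,1.1,1.1,1.1]
  fingers: [1,1,1,1,1]

```text
time_s: 43.48
ee_pos: [540.9, 329.9, 181.4]
tool_rot: [-3.075, -0.642, -0.0]
contact_force: [0.6, 0.9, -1.4]
opening: 16.9
grip_force: 88.5
```

drive_tool:
  xyz:
    - [0,0,0]
    - [0,0,0]
    - [0,0,0]
    - [0,0,0]
    - [0,0,0]
  twist: [1.1,1.1,0.3,0,0]
  fingers: [1,1,1,1,1]

```text
time_s: 43.9
ee_pos: [540.9, 330.0, 181.3]
tool_rot: [-3.132, -0.247, -0.0]
contact_force: [-0.6, -0.3, -1.6]
opening: 16.8
grip_force: 88.5
```

```bash
python3 -c "
from tgt import *
tgt(5,28.5)
import held
held.held('pics/w14.png')"
```

```text
43.9 T [540.9 330.  181.3] yaw 9.01 goal [540.7 330.6] toolmove [-0.1 -0.5  0. ] open 16.8 [-0.68  0.42  0.04  1.76 -0.02  0.96 -2.05]
43.9 [540.9 330.  181.3] [ 0.988  0.157  0.     0.157 -0.988  0.     0.    -0.    -1.   ] [-0.6 -0.3 -1.6] 16.75518379407228 88.49487662315369
edges [74, 75, 104, 105, 107, 266, 327]
74 x@axis+10 83.0  @+15 82.5
75 x@axis+10 82.7  @+15 82.2
104 x@axis+10 73.4  @+15 73.4
105 x@axis+10 73.1  @+15 73.0
107 x@axis+10 72.5  @+15 72.4
266 x@axis+10 12.2  @+15 14.7
327 x@axis+10 -16.1  @+15 -12.3
row 150 200 359 toolxy [57.2  0.2]
row 180 200 359 toolxy [45.8  0.2]
row 220 200 358 toolxy [29.7  0. ]
row 250 200 329 toolxy [16.8 -5.9]
```

View pics/w14.png

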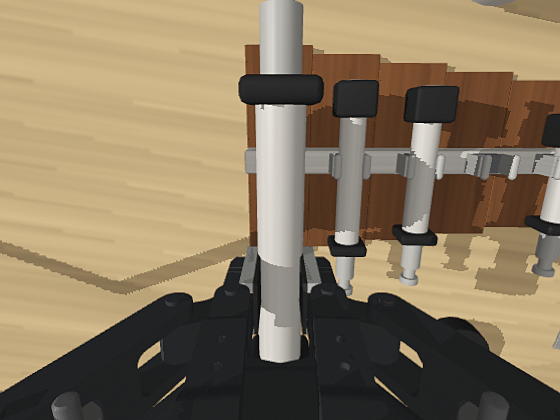

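Tubes 4, 3 and 1 are seated and the second clip is empty. Tube5 is held straight over clip 5.

drive_tool:
  xyz:
    - [0,-0.0004,0.03]
    - [0,0,0.03]
    - [0,0,0.03]
    - [0,0,0.024]
    - [0,0,0]
  twist: [0,0,0,0,0]
  fingers: [1,1,1,1,1]

```text
time_s: 44.37
ee_pos: [538.8, 329.5, 62.8]
tool_rot: [3.13, 0.247, -0.008]
contact_force: [-2.7, 4.4, -5.2]
opening: 16.6
grip_force: 88.2
```

drive_tool:
  xyz:
    - [0,0,0.003]
    - [0,0,0.002]
    - [0,0,0.002]
    - [0,0,0]
    - [0,0,0]
  twist: [0,0,0,0,0]
  fingers: [1,1,1,1,1]

```text
time_s: 44.78
ee_pos: [542.0, 330.9, 61.8]
tool_rot: [-3.131, -0.244, -0.004]
contact_force: [-0.2, 1.0, 3.5]
opening: 16.9
grip_force: 88.9
```

drive_tool:
  xyz:
    - [0,0,0.002]
    - [0,0,0.002]
    - [0,0,0.002]
    - [0,0,0]
    - [0,0,0]
  twist: [0,0,0,0,0]
  fingers: [1,1,1,1,1]

```text
time_s: 45.2
ee_pos: [541.1, 330.6, 54.1]
tool_rot: [-3.132, -0.244, -0.001]
contact_force: [1.5, 4.4, -2.2]
opening: 17.0
grip_force: 88.6
```

drive_tool:
  xyz:
    - [0,0,0.001]
    - [0,0,0]
    - [0,0,0]
    - [0,0,0]
    - [0,0,0]
  twist: [0,0,0,0,0]
  fingers: [1,1,1,1,1]

```text
time_s: 45.62
ee_pos: [541.1, 330.6, 53.6]
tool_rot: [-3.132, -0.244, -0.001]
contact_force: [-1.2, 2.9, 6.1]
opening: 17.0
grip_force: 89.5
```

drive_tool:
  xyz:
    - [0,0,0]
    - [0,0,0]
    - [0,0,0]
    - [0,0,0]
    - [0,0,0]
  twist: [0,0,0,0,0]
  fingers: [0,0,0,0,0]

```text
time_s: 46.03
ee_pos: [541.0, 330.1, 53.0]
tool_rot: [3.132, 0.244, -0.0]
contact_force: [0.7, 0.4, -0.1]
opening: 42.8
grip_force: 0.0
```

drive_tool:
  xyz:
    - [0,0,0]
    - [0,0,-0.025]
    - [0,0,-0.025]
    - [0.01,0,0]
    - [0.01,0,0]
  twist: [0,0,0,0,0]
  fingers: [0,0,0,1,1]

```text
time_s: 46.45
ee_pos: [561.7, 334.1, 104.7]
tool_rot: [-3.131, -0.244, -0.003]
contact_force: [-0.4, 0.1, -0.7]
opening: 19.3
grip_force: 0.0
```

drive_tool:
  xyz:
    - [0.009,0,0]
    - [0,0,0]
    - [0,0,0]
    - [0,0,0.005]
    - [0,0,0.005]
  twist: [0,0,0,0,0]
  fingers: [1,1,1,1,1]

```text
time_s: 46.87
ee_pos: [569.1, 334.8, 92.3]
tool_rot: [3.132, 0.244, -0.001]
contact_force: [0.7, 0.3, -0.2]
opening: 0.2
grip_force: 0.0
```

drive_tool:
  xyz:
    - [0,0,0.005]
    - [0,0,0.005]
    - [0,0,0.003]
    - [0,0,0.002]
    - [0,0,0]
  twist: [0,0,0,0,0]
  fingers: [1,1,1,1,1]

```text
time_s: 47.28
ee_pos: [569.4, 334.7, 77.6]
tool_rot: [3.132, 0.244, -0.001]
contact_force: [-0.8, -0.3, -0.3]
opening: -0.3
grip_force: 0.0
```

drive_tool:
  xyz:
    - [0,0,0.002]
    - [0,0,0.001]
    - [0,0,0.001]
    - [0,0,0.001]
    - [0,0,0.001]
  twist: [0,0,0,0,0]
  fingers: [1,1,1,1,1]

```text
time_s: 47.7
ee_pos: [570.2, 335.4, 73.5]
tool_rot: [-3.131, -0.244, -0.002]
contact_force: [-6.2, -1.7, 26.2]
opening: 0.0
grip_force: 13.4
```

drive_tool:
  xyz:
    - [0,0,-0.03]
    - [0,0,-0.035]
    - [0,0,-0.035]
    - [0,0,-0.035]
    - [0,0,-0.035]
  twist: [0,0,0,0,0]
  fingers: [1,1,1,1,1]

```text
time_s: 48.12
ee_pos: [569.4, 334.7, 244.1]
tool_rot: [-3.132, -0.244, -0.0]
contact_force: [0.7, -0.1, -0.5]
opening: -0.0
grip_force: 0.0
```

drive_tool:
  xyz:
    - [-0.02,0.03,-0.02]
    - [-0.02,0.03,-0.02]
    - [-0.02,0.03,-0.02]
    - [-0.01,0.03,-0.02]
    - [0,0,0]
  twist: [0,0,0,0,0]
  fingers: [1,1,1,1,1]

```text
time_s: 48.53
ee_pos: [519.8, 199.7, 326.8]
tool_rot: [-3.132, -0.234, -0.008]
contact_force: [1.7, -0.9, 1.1]
opening: 0.0
grip_force: 0.0
```

```bash
python3 - <<'E'
from h import *
st()
p=imaging.get_image('wrist')['img'];t=imaging.get_image('top')['img'][110:310,80:460]
cv2.imwrite('pics/f.png',np.vstack([cv2.resize(p,(400,300)),cv2.resize(t,(400,211))]).copy() if 0 else np.hstack([cv2.resize(p,(400,300)),cv2.resize(t,(400,300))]))
E
```

```text
48.5333 [519.8 199.7 326.8] [ 0.989  0.149  0.005  0.149 -0.989  0.001  0.005 -0.001 -1.   ] [ 1.7 -0.9  1.1] 0.023938299812539116 0.0
```

View pics/f.png

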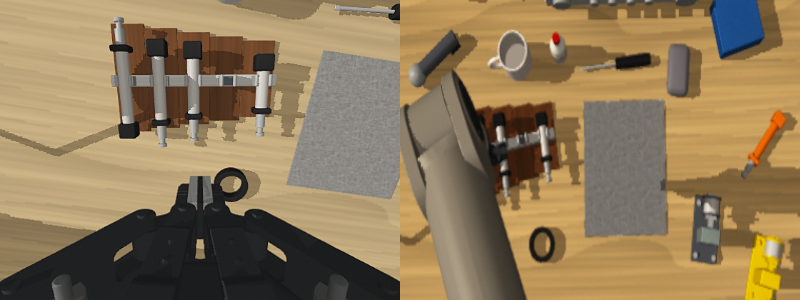

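All four tubes are in their clips (5, 4, 3 and 1, with clip 2 empty), the mat and coupler are empty, and the other things are undisturbed. I'll hand it in.

```bash
python3 -c "
from rig import env
print(env.sign_off())"
```

```text
the job is handed in; nothing more can be done
None
```

The job is handed in: tubes 1, 3, 4 and 5 are pressed fully home in their own clips, clip 2 is empty because tube 2 was absent, tube 3 was freed by pulling back the collar, and the other things on the desk look undisturbed in the last pictures.

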